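Uncap the flat jar and slide it under the funnel

TASK

Lift the loose oblong steel cap off the flat amber jar and stand it upright on the bare worktop; take it again by its two ends and lower it, upright, all the way to the floor of the open-ended cap cradle, without ever letting it drop. Then push the jar's carrier along its rail fully home against the stop, so that the open jar stands under the funnel. Leave the other kitchen things where they are.

Things in the scene. Friction and masses are not known exactly. Their poses are not given: they have to be found in the camera images.
- cap: Loose oblong steel cap, 58 (its x) x 34 (its y) x 30 mm high, 80 g, hollow below (3 mm walls). Origin: centre of underside; z up. It sits over the flat jar's neck, its skirt reaching 20 mm down with 4 mm play, and lifts straight off. Its long sides are free there; 7 mm beyond each end stands a 22 mm wide steel cheek as high as the cap's top, so no finger fits at the ends.
- cradle: Fixed white plastic cap cradle. Origin: centre of underside. Base 110 (x) x 60 (y) x 6 mm; side walls along x, 80 long, 6 thick, 44 apart inside, tops 52 mm above the worktop. Open ends with 4 mm high lips on the floor, inner faces 34 mm from the centre. The cap lies between lips and walls, long side along x, either way round, 5 mm play all round: fingers fit only at the cap's ends.
- cradle_floor (a point): Centre of the cradle's floor, 6 mm above the worktop; axes as the cradle.
- rail: Fixed twin rail with end stop and funnel stand. Origin on the worktop; rails run along its y (from -220 to +150 mm), 100 mm wide; the carrier slides to +y. Funnel post at x = +85, y = +80 mm; the steel funnel is 80 mm across at its top, 205 mm above the worktop.
- carrier (a joint): Travel of the carrier along the rail's +y, m: 0.16 is fully home against the stop with the jar under the funnel. It starts at 0, slides with 2 to 3 N and stays where it is left.
- jar_neck (a point): Centre of the top of the flat amber jar's oblong neck (44 x 20 mm, 124 mm above the worktop), axes as the rail. The jar (70 x 50 mm) is clamped in the carrier between two steel cheeks whose tops are 134 mm above the worktop.
- push_tab (a point): Middle of the top edge of the rear (-y) face of the carrier's upright steel push tab: 44 mm wide across the rail, 4 mm thick, 102 mm above the worktop, 87 mm behind the jar's centre. Carrier plate top is 32 mm above the worktop. Push the tab's rear face towards the rail's +y.
- funnel_spout (a point): Lower end of the fixed funnel's spout, 14 mm wide, 129 mm above the worktop: higher than the open neck, lower than the top of a capped jar.
- cup: Bystander: blue enamel measuring cup with a handle at +y, 84 mm across, 75 high. Origin: centre of underside.
- jar0: Bystander: closed round amber jar with steel cap, 64 mm across, 115 high. Origin: centre of underside.
- jar1: Bystander: as jar0.
- jar2: Bystander: as jar0.
- round_cap: Bystander: round steel cap lying on the worktop, 48 mm across, 14 high. Origin: centre of underside.
- scoop: Bystander: steel spoon lying along its x. Origin: middle of its underside.
- spare_funnel: Bystander: steel funnel lying on its side, 100 mm long, 80 mm across. Origin: on the worktop below its middle.
There are look-alikes about, which are no part of the job. Leave any red look-alike of the cradle alone.

How it is judged:
By the outcome, as a careful person would: the job done as asked, in the order asked, and still so for the second after the job is handed in, with the robot touching nothing.
It also fails if it takes over 72 s, if anything falls off the work surface, if the arm or the gripper's body presses on something with over 40 N, if the wrist force passes 120 N, or if a joint passes its speed limit or range.

ROBOT

A 6-joint arm with a two-finger parallel gripper is mounted at the origin on the work surface. World frame = base frame: x ahead of the robot, y to its left, z up, the work surface at z = 0. Lengths are in m, angles in rad, forces in N, time in s.
With the tool pointing down it reaches from about 0.325 to 0.875 m from the base axis. Payload 4.4 kg.
Tool frame: the origin (TCP) lies midway between the tips of the shut fingers; the grasp point (between the pads) lies bot.pinch_z behind it (bot.pinch_z is the distance from the TCP to the grasp point, in m); z points along the fingers, y is the direction in which the jaws open and shut (so a half turn about z gives the same grasp; the last joint's range is limited). The gripper opens to 85 mm and grips with 20 to 120 N. Pads are 22 mm wide; open, the fingers measure 114 mm over their backs; the gripper's body (76 mm by 85 mm) begins 54 mm behind the grasp point. The pads swing forward as they close: fully open they stand 13 mm farther back than shut.
Start: joints at [-1.359, 0.207, 1.542, -0, 1.393, -0.15], TCP at [0.204, -0.538, 0.201] pointing down, gripper open.
Joint ranges: [-2.73, 2.73], [-0.86, 2.22], [0.23, 2.46], [-1.11, 4.25], [0.08, 2.63], [-2.82, 2.82]. Speed limits (rad/s): [2.79, 2.79, 3.14, 3.14, 3.14, 3.14].

INTERFACE

Orientations are given as a unit quaternion [x, y, z, w].
In Python, from rig import bot gives the robot as it stands.
- The arm moves only by the tool apply_moves, never from a script. Its argument "increments" is a list of rows, each a list of 5 numbers: the opening, from 0 (shut) to 1 (fully open), then the shift along the tool's x, y, z in m, then the turn about the tool's z in degrees. A call has 1 to 20 rows; each row is the pose to reach, as a shift and turn from the pose commanded when the call began, along the tool's axes at that moment; what a row does not reach only later rows make up. A row lasts 1/10 s, in which the tool goes at most 50 mm and 8.59 degrees, less where a joint would pass 70% of its speed; a pose out of reach is approached as far as the arm can. A call with a gripper value outside its range is refused whole. The fingers move at their own pace and stop on an object; "newtons" is the grip in N (left out, the last holds). Time passes only in rows, so rows that repeat a pose let the fingers close. It gives the time, the measured TCP pose, the force and the opening at its end, in the units of the state.
- bot.read_state(): the state, without advancing time (a new reading comes with each control period).
- bot.grab_frame(name): name is "scene" or "top" or "wrist"; returns (picture, depth): 420x560x3 uint8, red, green, blue; 420x560 float32, m along the optical axis (not along the pixel's ray), 0 where there is no reading.
- bot.camera_info(name): a dict with "mtx" (3x3 intrinsics, pixels), "k1" (the pictures are not rectified: a ray, as slopes to the right and down, at radius r is drawn at 1 + k1 r^2 times it, then the intrinsics apply), "origin" and "orientation" of the camera in the world. Camera axes: x right, y down, z forward; pixel columns grow to the right and rows downward; lengths in m; the calibration is good to about 2 mm. A picture is of the moment at which its call begins: read the wrist's pose just before it. camera_info takes no time and is no camera call; for the wrist camera it gives the pose at the moment of the call.
- bot.finish_job(): hands the job in, once; it reports no verdict.
The state is a dict: "time": time; "joint_pos": joint angles; "joint_velocities": joint speeds; "effort": joint torques, N m; "ee_pos": TCP position; "ee_rot": TCP orientation; "force": force on the tool from outside, world axes, zero at the start; "ft_torque": the same for the moment, N m; "grip_width": finger opening in m.
Only numpy, scipy, OpenCV 4.12 (cv2) and the standard library are available. Lean on these libraries where they do the work, as an engineer would, in place of code of your own. Each camera call takes 0.05 s, during which the arm holds its last target.

## Working session

There is one attempt and no reset: what is moved stays moved. The work goes in short steps, Python scripts to look and compute and a tool call to move; the robot and the scene stay as the last step left them, time stands still between calls to the robot, and variables do not carry over. Pictures are saved under pics/ and viewed, and the job is handed in when it is done.

Besides the shell and the picture viewer there is one more tool, called after "Call:" by a JSON object that holds its "fn" and its "kwargs", one argument or row to a line. apply_moves: Moves the arm, as the interface text tells. Its arguments: {"type":"object","properties":{"increments":{"type":"array"},"newtons":{"type":"number"}},"required":["increments"]}

```bash
mkdir -p pics; ls; cat > h.py <<'E'
import numpy as np, cv2
from scipy.spatial.transform import Rotation as R
from rig import bot
def save(n,p): cv2.imwrite(f'pics/{n}.png',cv2.cvtColor(p,cv2.COLOR_RGB2BGR))
E
python3 - <<'E'
from h import *
print(bot.pinch_z, bot.read_state())
for n in ("scene","top"):
    c=bot.camera_info(n); print(n,c)
    p,d=bot.grab_frame(n); save(n+'0',p); np.savez(n+'0.npz',p=p,d=d,**{k:np.array(v) for k,v in c.items()})
E
```

```text
pics
0.0187 {'time': 0.0, 'joint_pos': array([-1.35849108e+00,  2.07425061e-01,  1.54297239e+00,  5.27876977e-05,
        1.39347113e+00, -1.50476124e-01]), 'joint_velocities': array([-1.00286912e-03,  3.88577827e-04, -6.69856184e-05,  1.26740329e-03,
       -5.41923060e-04, -3.10413189e-04]), 'effort': array([ 9.00752930e-04, -3.83030820e+01, -2.91595298e+01, -3.19144783e-04,
        1.04305887e-02, -6.44414740e-06]), 'ee_pos': array([ 0.20389822, -0.53675747,  0.20031421]), 'ee_rot': array([ 9.83593976e-01,  1.80392889e-01, -9.21176746e-06, -1.13822174e-03]), 'force': array([-0.86383257, -0.38057077, -0.20768897]), 'ft_torque': array([-0.00169681, -0.02704641,  0.05728373]), 'grip_width': 0.08537724250705246}
scene {'mtx': array([[379.24637521,   0.        , 271.58071897],
       [  0.        , 379.24637521, 207.00104456],
       [  0.        ,   0.        ,   1.        ]]), 'k1': 0.031846922068352566, 'origin': array([ 1.07343866, -0.29293294,  1.01130157]), 'orientation': array([ 0.80944744,  0.50204367, -0.15601319, -0.26154709])}
top {'mtx': array([[393.01020297,   0.        , 278.01281951],
       [  0.        , 393.01020297, 212.84517225],
       [  0.        ,   0.        ,   1.        ]]), 'k1': 0.0306249632266909, 'origin': array([ 0.31564546, -0.02067464,  1.04113274]), 'orientation': array([-0.67040577,  0.73363992, -0.08121123,  0.07571856])}
```

View pics/top0.png

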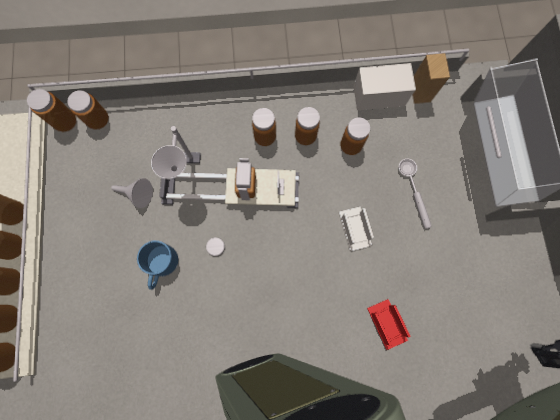

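View pics/scene0.png

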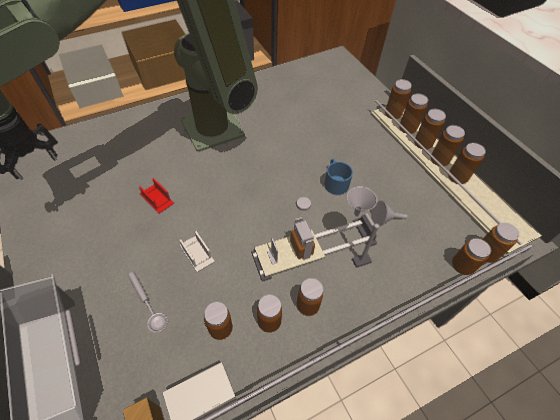

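```bash
cat >> h.py <<'E'
class Cam:
    def __init__(s,p,d,c):
        s.p,s.d=p,d; s.K=np.array(c['mtx']); s.k1=float(c['k1']); s.o=np.array(c['origin']); s.R=R.from_quat(c['orientation']).as_matrix()
    def rays(s,uv):
        uv=np.atleast_2d(uv).astype(float)
        D=np.array([s.k1,0,0,0,0])
        n=cv2.undistortPoints(uv.reshape(-1,1,2),s.K,D).reshape(-1,2)
        return np.c_[n,np.ones(len(n))]
    def plane(s,uv,z):
        r=s.rays(uv)@s.R.T
        return s.o+r*((z-s.o[2])/r[:,2])[:,None]
    def pts(s,uv):
        uv=np.atleast_2d(uv); dd=s.d[uv[:,1].astype(int),uv[:,0].astype(int)]
        return s.o+(s.rays(uv)*dd[:,None])@s.R.T
    def cloud(s):
        h,w=s.d.shape; g=np.stack(np.meshgrid(np.arange(w),np.arange(h)),-1).reshape(-1,2)
        P=s.pts(g).reshape(h,w,3); P[s.d==0]=np.nan; return P
    def proj(s,X):
        X=np.atleast_2d(X); c=(X-s.o)@s.R
        return cv2.projectPoints(c.reshape(-1,1,3),np.zeros(3),np.zeros(3),s.K,np.array([s.k1,0,0,0,0]))[0].reshape(-1,2)
def load(n):
    z=np.load(n); return Cam(z['p'],z['d'],z)
def grab(n,f):
    c=bot.camera_info(n); p,d=bot.grab_frame(n); save(f,p); np.savez(f+'.npz',p=p,d=d,**{k:np.array(v) for k,v in c.items()}); return Cam(p,d,c)
def crop(c,x0,y0,x1,y1,k,f):
    save(f,cv2.resize(c.p[y0:y1,x0:x1],None,fx=k,fy=k,interpolation=cv2.INTER_CUBIC))
E
python3 - <<'E'
from h import *
t=load('top0.npz'); s=load('scene0.npz')
crop(t,150,110,390,270,3,'topc'); crop(s,170,180,390,345,3,'scenec')
for n,c,px in(('top',t,[(245,165),(245,180),(257,196),(283,187),(232,187),(356,229),(388,324),(215,247),(168,160),(300,240)]),('scene',s,[(303,224),(196,250),(156,196),(270,246),(300,360),(250,130)])):
    for q,X in zip(px,c.pts(px)): print(n,q,X.round(3))
E
```

```text
top (245, 165) [0.646 0.032 0.134]
top (245, 180) [0.608 0.035 0.134]
top (257, 196) [0.594 0.013 0.033]
top (283, 187) [ 0.611 -0.058  0.036]
top (232, 187) [0.625 0.077 0.032]
top (356, 229) [ 0.486 -0.242  0.009]
top (388, 324) [ 0.237 -0.29   0.006]
top (215, 247) [0.47  0.133 0.017]
top (168, 160) [0.66  0.207 0.174]
top (300, 240) [ 0.471 -0.091 -0.001]
scene (303, 224) [0.609 0.046 0.136]
scene (196, 250) [ 0.478 -0.238  0.004]
scene (156, 196) [ 0.232 -0.286  0.009]
scene (270, 246) [ 0.58  -0.04   0.035]
scene (300, 360) [ 0.891 -0.11  -0.   ]
scene (250, 130) [0.077 0.125 0.002]
```

View pics/topc.png

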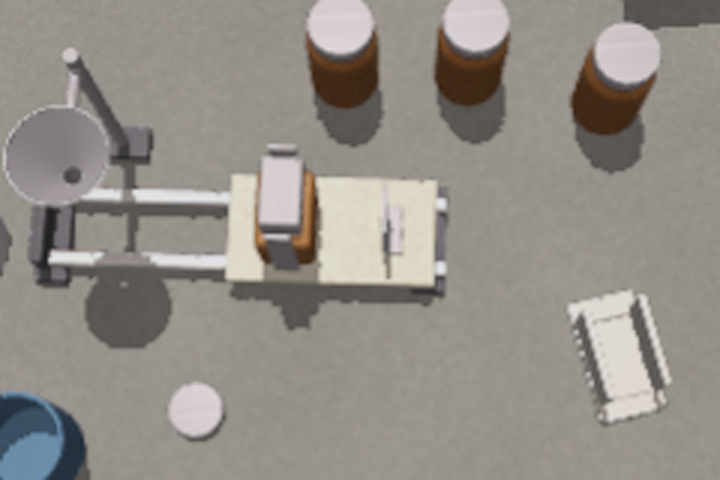

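View pics/scenec.png

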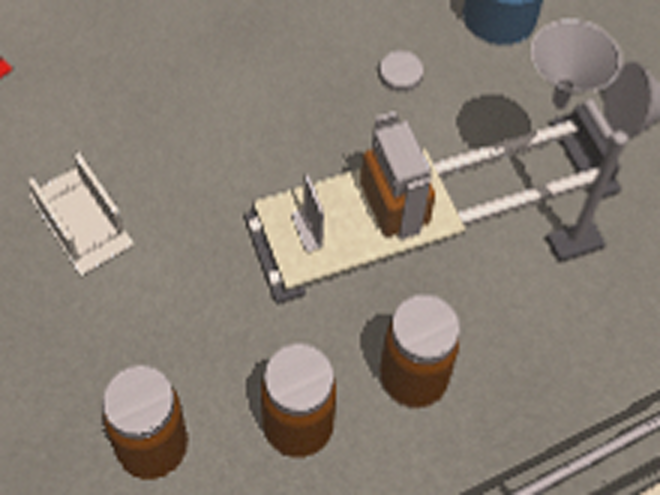

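```bash
python3 - <<'E'
from h import *
for n in('top0','scene0'):
    c=load(n+'.npz'); P=c.cloud()
    def comp(m,name):
        k,l,st,ce=cv2.connectedComponentsWithStats(m.astype(np.uint8),connectivity=4)
        i=1+np.argmax(st[1:,4]); X=P[l==i]
        r=cv2.minAreaRect((X[:,:2]*1000).astype(np.float32)); print(n,name,st[i,4],'z',np.median(X[:,2]).round(4),'rect',np.round(r[0],1),np.round(r[1],1),round(r[2],1),'mean',(X.mean(0)*1000).round(1))
        return X
    box=lambda x0,x1,y0,y1,z0,z1:(P[...,0]>x0)&(P[...,0]<x1)&(P[...,1]>y0)&(P[...,1]<y1)&(P[...,2]>z0)&(P[...,2]<z1)
    comp(box(.5,.75,-.03,.1,.127,.142),'captop')
    comp(box(.5,.75,-.2,.15,.025,.045),'plate')
    comp(box(.5,.75,-.12,.0,.09,.11),'tab')
    X=comp(box(.38,.6,-.33,-.15,.047,.06),'cradle wall')
    X=P[box(.38,.6,-.33,-.15,.046,.06)]; r=cv2.minAreaRect((X[:,:2]*1000).astype(np.float32)); print('walls',r)
    X=comp(box(.38,.6,-.33,-.15,.003,.013),'cradle base')
    X=P[box(.38,.6,-.33,-.15,.003,.06)]; r=cv2.minAreaRect((X[:,:2]*1000).astype(np.float32)); print('all',r)
    X=comp(box(.5,.85,.1,.35,.195,.215),'funnel top')
E
```

```text
top0 captop 340 z 0.1343 rect [626.4  38.4] [36.4 58. ] 82.7 mean [625.1  38.6 134.3]
top0 plate 1818 z 0.0326 rect [621.2   3.5] [190.   99.2] 83.6 mean [615.  -10.2  32.7]
top0 tab 32 z 0.1017 rect [615.5 -46.8] [ 2.5 43.8] 84.8 mean [617.1 -46.7 101.5]
top0 cradle wall 85 z 0.0523 rect [ 493.2 -265.9] [79.1  6.9] 8.1 mean [ 492.8 -265.6   52.2]
walls ((489.56884765625, -241.20489501953125), (79.90083312988281, 56.75867462158203), 8.084280967712402)
top0 cradle base 676 z 0.0068 rect [ 493.1 -243.9] [120.8  69.2] 6.8 mean [ 488.3 -243.7    7. ]
all ((489.9302062988281, -240.10733032226562), (219.76861572265625, 179.342529296875), 0.0447087287902832)
top0 funnel top 358 z 0.2018 rect [645.  198.9] [76.4 76.9] 88.1 mean [652.3 204.  201.5]
scene0 captop 261 z 0.1339 rect [631.3  37.3] [34.6 68.5] 82.5 mean [630.8  36.4 133.5]
scene0 plate 1333 z 0.0322 rect [621.1   1.4] [186.1  99.4] 82.8 mean [627.2 -17.3  32.4]
scene0 tab 35 z 0.1004 rect [614.8 -45. ] [ 4.9 44.9] 83.0 mean [616.8 -46.   99.3]
scene0 cradle wall 58 z 0.0513 rect [ 485.5 -215.7] [79.5  6.2] 8.5 mean [ 487.9 -215.6   51.6]
walls ((489.3309631347656, -240.14535522460938), (79.60164642333984, 55.928466796875), 8.768255233764648)
scene0 cradle base 473 z 0.0062 rect [ 486.8 -238.9] [115.1  59.2] 6.7 mean [ 494.3 -237.4    6.6]
all ((490.4278869628906, -240.40573120117188), (178.24481201171875, 217.78518676757812), 89.95431518554688)
scene0 funnel top 237 z 0.2027 rect [639.3 202.6] [78.4 71.2] 31.3 mean [631.6 210.9 202.2]
```

Candidates in the top view. For the cap: the oblong cap on the flat jar in the carrier at (245,180), the round cap at (215,247), and the round jar caps at (263,118), (308,118), (357,128). For the cradle: white at (356,229) and red at (388,324). By the description I take the oblong cap between its two cheeks and the white cradle. In the crop the cap measures 58 x 36 mm with its top at z = 0.134, and the cradle walls measure 80 x 56 mm with tops at 0.052, which match the given sizes.

```bash
cat >> h.py <<'E'
def go(x,y,z,yaw=None):
    s=bot.read_state(); Rm=R.from_quat(s['ee_rot']).as_matrix(); d=Rm.T@(np.array([x,y,z])-s['ee_pos'])
    cur=np.degrees(np.arctan2(Rm[1,0],Rm[0,0])); 
    turn=None if yaw is None else -((yaw-cur+180)%360-180)
    print('pos',s['ee_pos'].round(4),'yawx',cur.round(2),'F',s['force'].round(1),'w',round(s['grip_width'],4),'t',s['time'],'q6',s['joint_pos'][5].round(2),'tilt',Rm[2].round(4)); print('SHIFT',d.round(4),'TURN',turn if turn is None else round(turn,2))
E
python3 -c "
from h import *
go(.626,.039,.23,173.2)"
```

```text
pos [ 0.2039 -0.5368  0.2004] yawx 20.79 F [-0.2  0.3  0.3] w 0.0855 t 0.1 q6 -0.15 tilt [ 3.0e-04 -2.1e-03 -1.0e+00]
SHIFT [ 0.599  -0.3886 -0.0286] TURN -152.41
```

Call:
{"fn": "apply_moves", "kwargs": {
  "increments": [
    [1,0,0,-0.03,0],
    [1,0.04,-0.026,-0.03,-8],
    [1,0.08,-0.052,-0.03,-16],
    [1,0.12,-0.078,-0.03,-24],
    [1,0.16,-0.104,-0.03,-32],
    [1,0.2,-0.13,-0.03,-40],
    [1,0.24,-0.156,-0.03,-48],
    [1,0.28,-0.182,-0.03,-56],
    [1,0.32,-0.208,-0.03,-64],
    [1,0.36,-0.234,-0.03,-72],
    [1,0.4,-0.26,-0.03,-80],
    [1,0.44,-0.286,-0.03,-88],
    [1,0.48,-0.312,-0.03,-96],
    [1,0.52,-0.338,-0.03,-104],
    [1,0.56,-0.364,-0.03,-112],
    [1,0.599,-0.389,-0.03,-120],
    [1,0.599,-0.389,-0.03,-128],
    [1,0.599,-0.389,-0.03,-136],
    [1,0.599,-0.389,-0.03,-144],
    [1,0.599,-0.389,-0.03,-152.4]
  ],
  "newtons": 40
}}

```text
time: 2.1
ee_pos: [0.6256, 0.039, 0.2305]
ee_rot: [0.056, 0.998, -0.0, -0.001]
force: [-0.3, -0.2, 0.5]
grip_width: 0.0856
```

Call:
{"fn": "apply_moves", "kwargs": {
  "increments": [
    [1,0,0,0,0],
    [1,0,0,0,0]
  ]
}}

```text
time: 2.3
ee_pos: [0.6257, 0.0387, 0.2309]
ee_rot: [0.061, 0.998, 0.0, -0.0]
force: [0.4, -1.1, -0.2]
grip_width: 0.0853
```

```bash
python3 -c "
from h import *
go(.626,.039,.23,173.2)
w=grab('wrist','w1'); t=grab('top','top1')"
```

```text
pos [0.6257 0.0387 0.2309] yawx 173.01 F [ 0.4 -1.1 -0.2] w 0.0853 t 2.3 q6 -1.53 tilt [ 0.001 -0.    -1.   ]
SHIFT [-0.0003  0.0003  0.0009] TURN -0.19
```

View pics/w1.png

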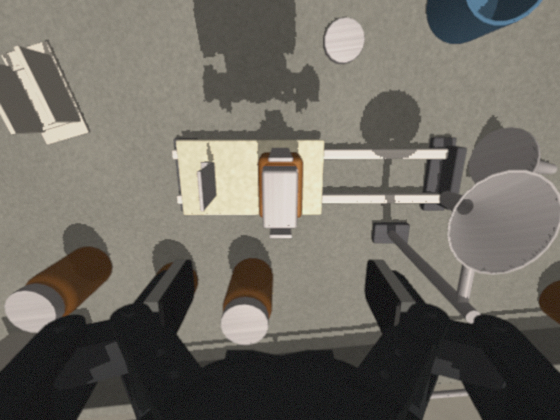

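```bash
cat >> h.py <<'E'
def rect(c,bx,name=''):
    P=c.cloud(); x0,x1,y0,y1,z0,z1=bx
    m=(P[...,0]>x0)&(P[...,0]<x1)&(P[...,1]>y0)&(P[...,1]<y1)&(P[...,2]>z0)&(P[...,2]<z1)
    k,l,st,ce=cv2.connectedComponentsWithStats(m.astype(np.uint8),connectivity=4)
    if k<2: print(name,'none'); return
    i=1+np.argmax(st[1:,4]); X=P[l==i]; r=cv2.minAreaRect((X[:,:2]*1000).astype(np.float32))
    print(name,st[i,4],'z',np.median(X[:,2]).round(4),'rect',np.round(r[0],1),np.round(r[1],1),round(r[2],1),'px',st[i,:4]); return X
E
python3 -c "
from h import *
w=load('w1.npz')
rect(w,(.5,.75,-.03,.1,.127,.142),'cap')
rect(w,(.5,.75,-.2,.15,.025,.045),'plate')
rect(w,(.5,.75,-.12,0,.09,.11),'tab')
rect(w,(.38,.6,-.33,-.15,.046,.06),'wall')
rect(w,(.38,.6,-.33,-.15,.003,.06),'cradle')
P=w.cloud(); 
for y in (185,200,210):
  print([ (x,P[y,x].round(4).tolist()) for x in (280,)])
crop(w,220,120,340,250,5,'w1c')
"
```

```text
cap 2028 z 0.1339 rect [623.8  40.2] [33.8 57.6] 83.3 px [262 169  36  59]
plate 7265 z 0.0321 rect [618.4   3.2] [186.5  97. ] 83.0 px [176 140 149  75]
tab 295 z 0.1011 rect [612.7 -43.6] [ 5.4 43.8] 82.9 px [196 169  11  43]
wall 703 z 0.0514 rect [ 482.3 -214.2] [80.7  8.8] 8.2 px [14 45 45 78]
cradle 6201 z 0.0208 rect [ 485.9 -239. ] [110.7  62.2] 8.8 px [  0  41  90 103]
[(280, [0.6095, 0.0421, 0.1329])]
[(280, [0.6237, 0.0404, 0.134])]
[(280, [0.6339, 0.0391, 0.1332])]
```

View pics/w1c.png

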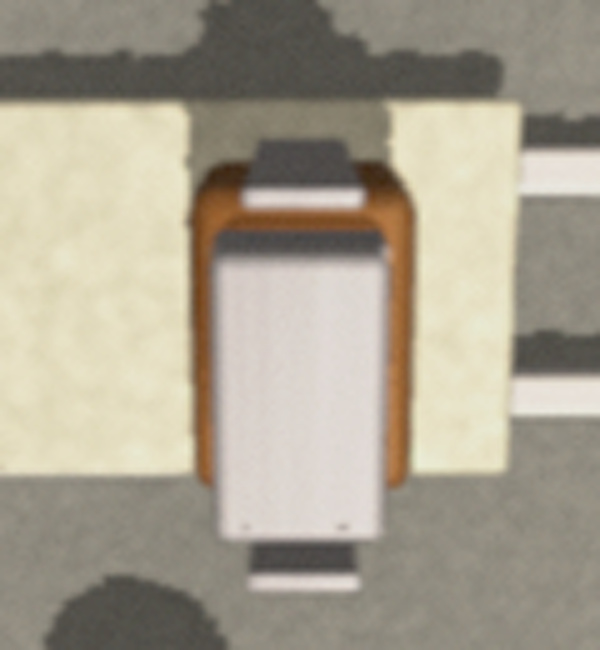

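```bash
python3 -c "
from h import *
go(.6245,.0397,.107,173.2)"
```

```text
pos [0.6258 0.0386 0.2312] yawx 173.07 F [0.1 1.  0.6] w 0.0851 t 2.4 q6 -1.53 tilt [ 5.e-04 -0.e+00 -1.e+00]
SHIFT [0.0014 0.0009 0.1242] TURN -0.13
```

Call:
{"fn": "apply_moves", "kwargs": {
  "increments": [
    [1,0.001,0.001,0.03,0],
    [1,0.001,0.001,0.06,0],
    [1,0.001,0.001,0.085,0],
    [1,0.001,0.001,0.1,0],
    [1,0.001,0.001,0.11,0],
    [1,0.001,0.001,0.118,0],
    [1,0.001,0.001,0.124,0],
    [1,0.001,0.001,0.124,0]
  ]
}}

```text
time: 3.2
ee_pos: [0.6251, 0.0398, 0.1073]
ee_rot: [0.06, 0.998, 0.0, -0.0]
force: [-1.0, 0.2, -0.6]
grip_width: 0.0855
```

Call:
{"fn": "apply_moves", "kwargs": {
  "increments": [
    [0.7,0,0,0,0],
    [0.5,0,0,0,0],
    [0.3,0,0,0,0],
    [0.3,0,0,0,0],
    [0.2,0,0,0,0],
    [0.2,0,0,0,0],
    [0.2,0,0,0,0]
  ],
  "newtons": 30
}}

```text
time: 3.9
ee_pos: [0.6251, 0.0398, 0.1075]
ee_rot: [0.059, 0.998, 0.0, -0.0]
force: [0.5, -0.7, 0.3]
grip_width: 0.0173
```

```bash
python3 -c "
from h import *
go(.6245,.0397,.107,173.2)
w=grab('wrist','w2')"
```

```text
pos [0.6251 0.0398 0.1075] yawx 173.19 F [ 0.5 -0.7  0.3] w 0.0173 t 3.9 q6 -1.53 tilt [ 0.  0. -1.]
SHIFT [ 0.0006 -0.0002  0.0005] TURN -0.01
```

View pics/w2.png

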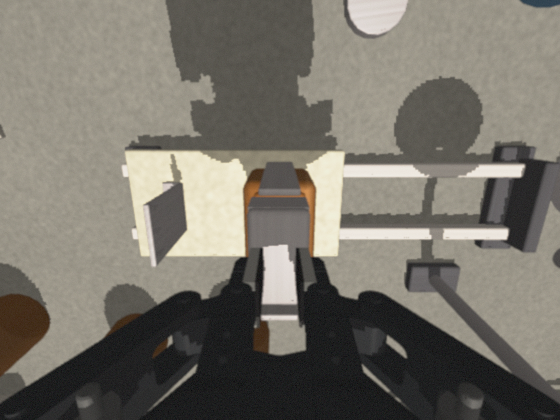

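```bash
python3 -c "
from h import *
w=load('w2.npz'); P=w.cloud()
for q in [(280,225),(280,260),(280,290),(280,312),(256,225),(304,225),(255,265),(305,265),(247,262),(311,262),(250,300),(310,300),(265,300),(297,300),(240,270),(280,175),(255,320),(305,320)]:
  print(q,w.p[q[1],q[0]],(P[q[1],q[0]]*1000).round(1))
print(w.o)
s=grab('scene','s2'); crop(s,230,130,390,280,4,'s2c')
crop(w,200,150,360,340,4,'w2c')
"
```

```text
(280, 225) [117 112 109] [603.1  43.5 134.5]
(280, 260) [225 218 213] [623.9  41.  133.7]
(280, 290) [220 213 205] [641.8  38.9 135.1]
(280, 312) [87 83 77] [658.3  36.9 132.3]
(256, 225) [119 113 110] [601.7  30.8 134.2]
(304, 225) [121 118 113] [604.7  56.1 134.4]
(255, 265) [83 81 79] [611.2  31.  161.1]
(305, 265) [82 79 76] [614.6  53.5 159.7]
(247, 262) [71 69 66] [611.6  26.8 156.3]
(311, 262) [73 70 69] [615.1  56.6 156.5]
(250, 300) [24 24 26] [610.5  31.5 188.8]
(310, 300) [30 29 32] [613.1  53.  188.7]
(265, 300) [214 205 199] [648.3  29.3 133.5]
(297, 300) [107 102 100] [634.4  48.  156.9]
(240, 270) [30 30 32] [614.4  23.3 158.1]
(280, 175) [83 82 80] [583.6  45.9  96.3]
(255, 320) [54 53 52] [627.5  30.  177.8]
(305, 320) [26 27 29] [626.4  50.5 182.3]
[0.54990875 0.04934248 0.27997813]
```

View pics/w2c.png

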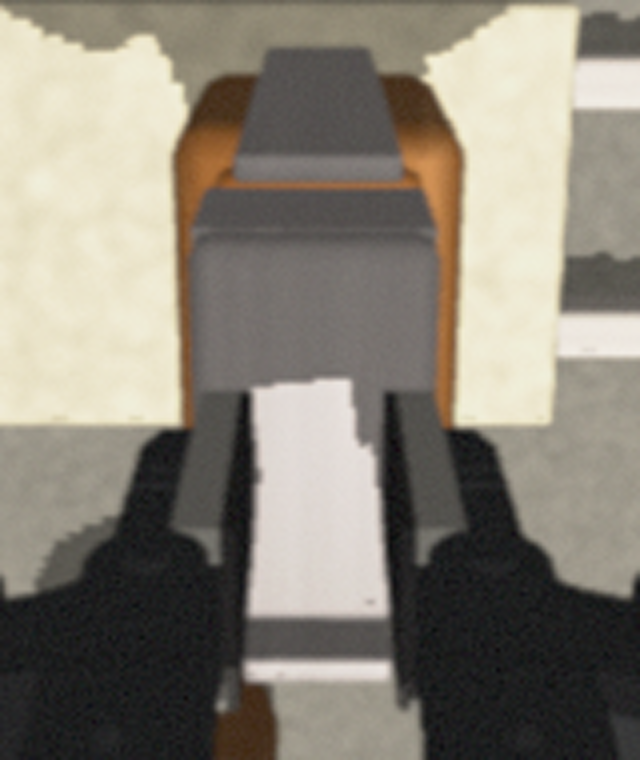

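View pics/s2c.png

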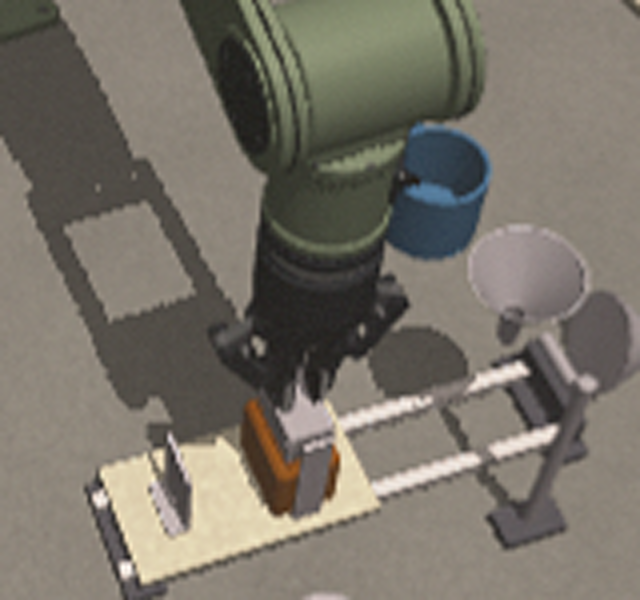

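```bash
python3 -c "
from h import *
w=load('w2.npz')
c=np.array([.6251,.0398,0]); ux=R.from_euler('z',-6.8,degrees=True).as_matrix()
for z in (.107,.12,.134,.145,.16):
  for hy in (.0087,.017):
    X=np.array([c+ux@np.array([-.011,s*hy,0])+[0,0,z] for s in(-1,1)])
    print(z,hy,w.proj(X).round(0).tolist(), ((w.proj(X)-[200,150])*4).round(0).tolist())
print(bot.read_state()['grip_width'])
"
```

```text
0.107 0.0087 [[264.0, 227.0], [292.0, 227.0]] [[258.0, 307.0], [368.0, 307.0]]
0.107 0.017 [[251.0, 227.0], [305.0, 227.0]] [[205.0, 307.0], [421.0, 307.0]]
0.12 0.0087 [[263.0, 234.0], [293.0, 234.0]] [[254.0, 338.0], [372.0, 338.0]]
0.12 0.017 [[249.0, 234.0], [307.0, 234.0]] [[197.0, 338.0], [428.0, 338.0]]
0.134 0.0087 [[262.0, 244.0], [294.0, 244.0]] [[248.0, 377.0], [376.0, 377.0]]
0.134 0.017 [[247.0, 244.0], [309.0, 244.0]] [[187.0, 377.0], [438.0, 377.0]]
0.145 0.0087 [[261.0, 253.0], [295.0, 253.0]] [[243.0, 412.0], [381.0, 412.0]]
0.145 0.017 [[244.0, 253.0], [312.0, 253.0]] [[178.0, 412.0], [446.0, 412.0]]
0.16 0.0087 [[259.0, 267.0], [297.0, 267.0]] [[236.0, 470.0], [388.0, 470.0]]
0.16 0.017 [[241.0, 267.0], [315.0, 267.0]] [[163.0, 470.0], [460.0, 470.0]]
0.017150622441150995
```

```bash
python3 -c "
from h import *
w=load('w1.npz'); P=w.cloud()
for q in [(180,266),(184,280),(170,275),(175,290),(190,300),(150,310),(376,266),(372,280),(385,275),(380,290),(368,300)]:
  print(q,w.p[q[1],q[0]],(P[q[1],q[0]]*1000).round(1))
crop(w,80,240,480,420,2,'w1f')
print(w.o, R.from_quat(load('w1.npz').R is None or [0,0,0,1]).as_matrix()[0], w.R.round(3).tolist())
s=load('s2.npz'); crop(s,270,200,330,260,10,'s2d')
P=s.cloud(); 
for q in [(303,225),(300,222),(306,222),(309,220),(300,228),(308,228),(305,215),(311,225),(297,230)]: print(q,s.p[q[1],q[0]],(P[q[1],q[0]]*1000).round(1))
"
```

```text
(180, 266) [74 72 69] [607.9  -3.6 284.8]
(184, 280) [27 27 25] [614.3  -2.7 286.3]
(170, 275) [76 75 70] [607.8  -5.3 292.7]
(175, 290) [25 27 23] [611.1  -1.4 299.6]
(190, 300) [26 25 27] [627.9  -4.2 281.6]
(150, 310) [36 36 31] [607.2  -2.9 317.6]
(376, 266) [34 32 31] [618.4  83.9 285.4]
(372, 280) [19 19 19] [625.7  82.1 284.8]
(385, 275) [76 77 71] [619.4  85.6 292. ]
(380, 290) [21 22 21] [624.5  82.4 294.8]
(368, 300) [20 22 25] [638.3  80.7 281.7]
[0.55068333 0.04845275 0.4035151 ] [1. 0. 0.] [[0.122, 0.95, 0.289], [0.993, -0.117, -0.035], [0.0, 0.291, -0.957]]
(303, 225) [73 69 68] [636.4  26.2 182.3]
(300, 222) [42 38 38] [635.2  16.4 201.5]
(306, 222) [48 45 43] [617.5  48.5 155.5]
(309, 220) [40 40 36] [627.5  49.7 178.1]
(300, 228) [49 46 44] [631.   21.8 163.1]
(308, 228) [39 36 34] [633.   46.5 148.6]
(305, 215) [38 36 34] [642.9  23.2 238.9]
(311, 225) [104 100  95] [637.3  51.4 166.2]
(297, 230) [77 70 67] [619.5  21.  137.2]
```

View pics/w1f.png

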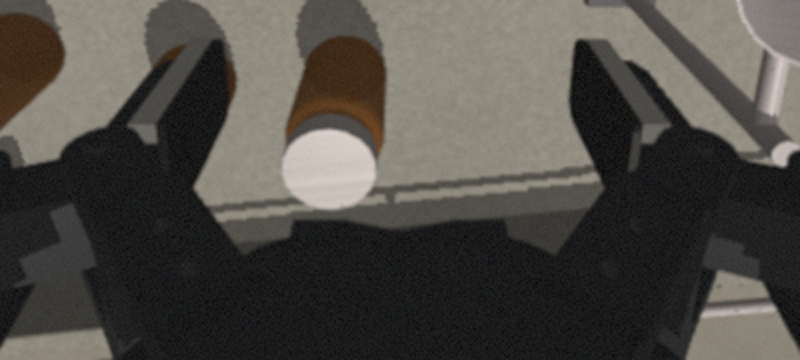

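View pics/s2d.png

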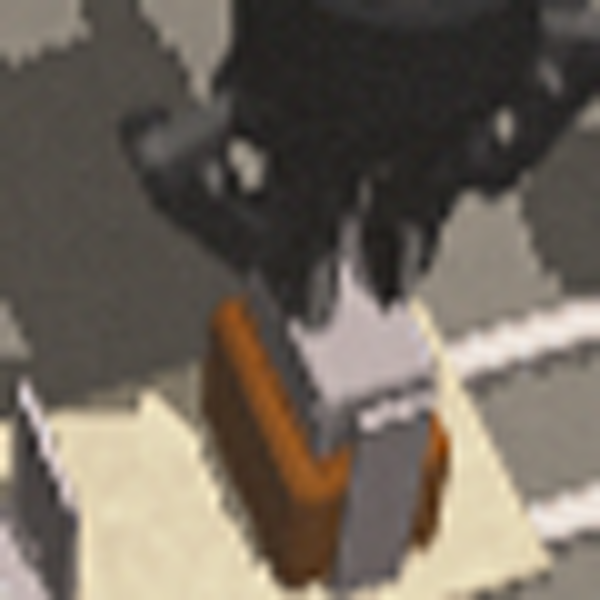

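The frame shows both fingers above the cap: pad lower edges project to about z = 0.138 at wrist px (249,249), and they shut to 17 mm without touching it. With jaws open, frame w1 also put the tips about 50 mm above the reported TCP. So the real tips sit roughly 31 mm higher than the nominal TCP. I'll open again, go down by that much, and check with the jaws half shut.

Call:
{"fn": "apply_moves", "kwargs": {
  "increments": [
    [1,0,0,0,0],
    [1,0,0,0,0],
    [1,0,0,0,0],
    [1,0,0,0,0],
    [1,0,0,0,0],
    [1,0,0,0,0],
    [1,0,0,0.01,0],
    [1,0,0,0.02,0],
    [1,0,0,0.028,0],
    [0.7,0,0,0.028,0],
    [0.6,0,0,0.028,0],
    [0.55,0,0,0.028,0],
    [0.55,0,0,0.028,0],
    [0.55,0,0,0.028,0]
  ]
}}

```text
time: 5.4
ee_pos: [0.6256, 0.0398, 0.08]
ee_rot: [0.059, 0.998, 0.0, 0.001]
force: [-0.9, 0.7, -0.4]
grip_width: 0.0472
```

```bash
python3 -c "
from h import *
go(.6251,.0398,.107,173.2)
w=grab('wrist','w3'); crop(w,180,120,380,300,4,'w3c')
st=bot.read_state()
c=np.array([.6251,.0398,0]); ux=R.from_euler('z',-6.8,degrees=True).as_matrix(); hy=st['grip_width']/2
for z in (.1,.105,.11,.115,.12,.13):
    X=np.array([c+ux@np.array([-.011,s*hy,0])+[0,0,z] for s in(-1,1)])
    print(z, ((w.proj(X)-[180,120])*4).round(0).tolist())
"
```

```text
pos [0.6256 0.0398 0.08  ] yawx 173.19 F [-0.9  0.7 -0.4] w 0.0472 t 5.4 q6 -1.53 tilt [-1.1e-03  1.0e-04 -1.0e+00]
SHIFT [ 0.0004 -0.     -0.027 ] TURN -0.01
0.1 [[226.0, 475.0], [559.0, 475.0]]
0.105 [[220.0, 490.0], [564.0, 489.0]]
0.11 [[215.0, 505.0], [569.0, 504.0]]
0.115 [[209.0, 521.0], [575.0, 521.0]]
0.12 [[203.0, 538.0], [580.0, 538.0]]
0.13 [[190.0, 576.0], [594.0, 576.0]]
```

View pics/w3c.png

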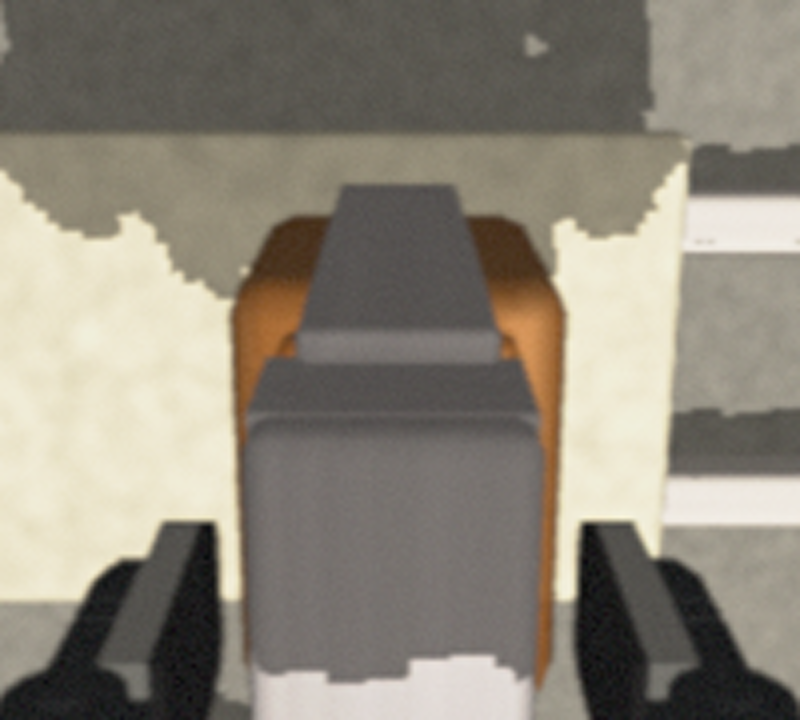

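Now the pads straddle the cap: tip edges at crop (215,522) and (580,522), which project to z ≈ 0.115. That makes the tip offset about 35 mm at this opening. I'll go 3 mm lower and close.

Call:
{"fn": "apply_moves", "kwargs": {
  "increments": [
    [0.55,0,0,0.003,0],
    [0.5,0,0,0.003,0],
    [0.4,0,0,0.003,0],
    [0.3,0,0,0.003,0],
    [0.2,0,0,0.003,0],
    [0.15,0,0,0.003,0],
    [0.1,0,0,0.003,0],
    [0.1,0,0,0.003,0]
  ],
  "newtons": 35
}}

```text
time: 6.25
ee_pos: [0.6251, 0.0398, 0.0764]
ee_rot: [0.059, 0.998, 0.0, -0.0]
force: [0.8, -0.3, -0.9]
grip_width: 0.0337
```

Call:
{"fn": "apply_moves", "kwargs": {
  "increments": [
    [0.1,0,0,-0.005,0],
    [0.1,0,0,-0.01,0],
    [0.1,0,0,-0.02,0],
    [0.1,0,0,-0.03,0],
    [0.1,0,0,-0.05,0],
    [0.1,0,0,-0.07,0],
    [0.1,0,0,-0.09,0],
    [0.1,0,0,-0.1,0],
    [0.1,0,0,-0.1,0]
  ]
}}

```text
time: 7.15
ee_pos: [0.6269, 0.0397, 0.1795]
ee_rot: [0.059, 0.998, -0.0, 0.003]
force: [-0.4, -0.3, -1.3]
grip_width: 0.0334
```

```bash
python3 -c "
from h import *
go(.48,-.09,.177,173.2)
w=grab('wrist','w4')
P=w.cloud(); print((P[225,280]*1000).round(1))
rect(w,(.55,.7,-.02,.1,.2,.25),'captop')
"
```

```text
pos [0.6269 0.0397 0.1795] yawx 173.19 F [-0.4 -0.3 -1.3] w 0.0334 t 7.15 q6 -1.53 tilt [-5.4e-03  2.0e-04 -1.0e+00]
SHIFT [ 0.1305 -0.1462  0.0017] TURN -0.01
[597.4  44.2 226.2]
captop 12012 z 0.2369 rect [625.5  40.3] [61.3 58.5] 82.8 px [209 213 141 131]
```

View pics/w4.png

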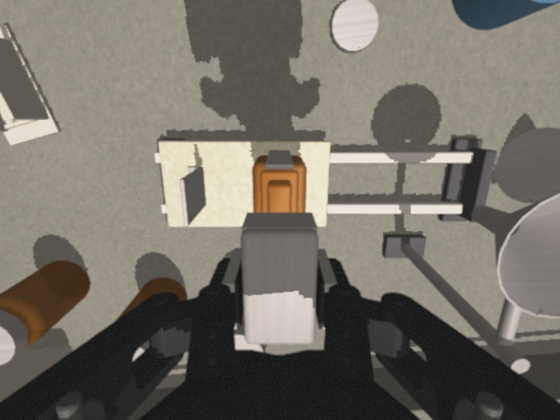

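Cap is held: wrist px (280,280) shows the steel cap between the pads and the bare amber neck at (280,195). Its top measured 57.5 mm above the reported TCP both before and after the lift, so the underside meets the worktop at reported z ≈ -0.0275.

Call:
{"fn": "apply_moves", "kwargs": {
  "increments": [
    [0.1,0.02,-0.022,0,0],
    [0.1,0.045,-0.05,0,0],
    [0.1,0.07,-0.078,0,0],
    [0.1,0.095,-0.106,0,0],
    [0.1,0.115,-0.13,0.02,0],
    [0.1,0.13,-0.146,0.05,0],
    [0.1,0.13,-0.146,0.09,0],
    [0.1,0.13,-0.146,0.12,0],
    [0.1,0.13,-0.146,0.15,0],
    [0.1,0.13,-0.146,0.17,0],
    [0.1,0.13,-0.146,0.18,0],
    [0.1,0.13,-0.146,0.18,0],
    [0.1,0.13,-0.146,0.18,0]
  ]
}}

```text
time: 8.5
ee_pos: [0.4791, -0.0898, -0.0032]
ee_rot: [0.059, 0.998, -0.0, 0.0]
force: [0.2, 0.1, -1.1]
grip_width: 0.0332
```

```bash
python3 -c "
from h import *
go(.48,-.09,-.0275,173.2)
s=grab('scene','s4'); crop(s,180,160,340,280,5,'s4c')
w=grab('wrist','w5'); P=w.cloud()
for y in range(225,300,10): print(y,(P[y,280]*1000).round(1))
"
```

```text
pos [ 0.4791 -0.0898 -0.0032] yawx 173.19 F [ 0.2  0.1 -1.1] w 0.0332 t 8.5 q6 -1.82 tilt [-4.e-04 -1.e-04 -1.e+00]
SHIFT [-0.0009 -0.0001  0.0243] TURN -0.01
225 [nan nan nan]
235 [451.1 -85.7  54.4]
245 [455.2 -86.2  55.7]
255 [460.1 -86.8  55. ]
265 [465.6 -87.4  53.8]
275 [470.2 -88.   54.3]
285 [474.2 -88.5  55.9]
295 [480.  -89.1  54.8]
```

View pics/s4c.png

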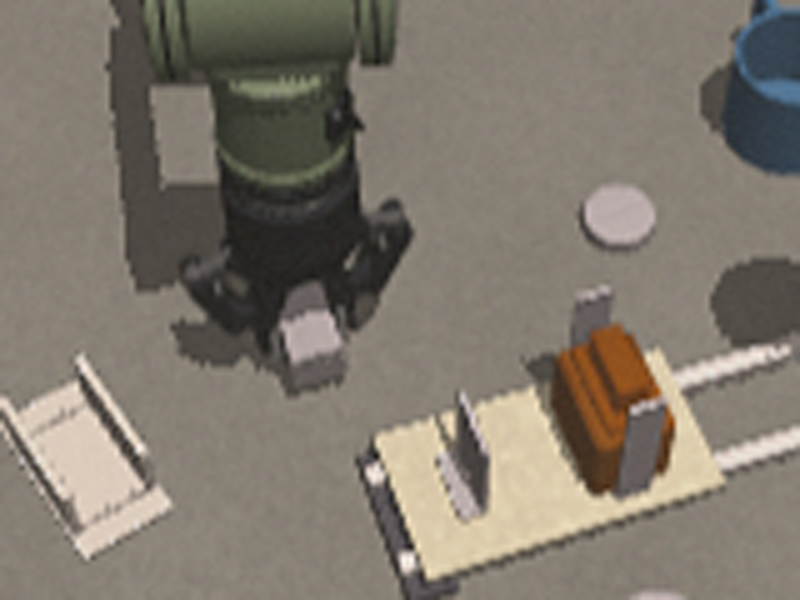

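The cap hangs upright with its top at 54.7 mm, so its underside is about 24 mm above the worktop. I'll lower it gently.

Call:
{"fn": "apply_moves", "kwargs": {
  "increments": [
    [0.1,-0.001,0,0.008,0],
    [0.1,-0.001,0,0.015,0],
    [0.1,-0.001,0,0.02,0],
    [0.1,-0.001,0,0.022,0],
    [0.1,-0.001,0,0.023,0],
    [0.1,-0.001,0,0.023,0]
  ]
}}

```text
time: 9.2
ee_pos: [0.4796, -0.0898, -0.0267]
ee_rot: [0.059, 0.998, 0.0, -0.0]
force: [-0.9, 0.0, 0.0]
grip_width: 0.0332
```

Call:
{"fn": "apply_moves", "kwargs": {
  "increments": [
    [0.1,0,0,0.0005,0],
    [0.1,0,0,0.001,0]
  ]
}}

```text
time: 9.4
ee_pos: [0.48, -0.09, -0.0273]
ee_rot: [0.059, 0.998, -0.0, 0.0]
force: [0.6, -0.4, -0.6]
grip_width: 0.0334
```

Call:
{"fn": "apply_moves", "kwargs": {
  "increments": [
    [0.1,0,0,0.0005,0],
    [0.1,0,0,0.001,0],
    [0.1,0,0,0.001,0]
  ]
}}

```text
time: 9.7
ee_pos: [0.4799, -0.09, -0.0277]
ee_rot: [0.059, 0.998, -0.0, 0.0]
force: [-2.5, 0.4, 7.0]
grip_width: 0.0336
```

Contact: 7 N upward at z = -0.0277, as predicted. Release and rise.

Call:
{"fn": "apply_moves", "kwargs": {
  "increments": [
    [0.45,0,0,0,0],
    [0.6,0,0,0,0],
    [0.8,0,0,0,0],
    [1,0,0,0,0],
    [1,0,0,0,0],
    [1,0,0,-0.02,0],
    [1,0,0,-0.05,0],
    [1,0,0,-0.09,0],
    [1,0,0,-0.12,0],
    [1,0,0,-0.12,0]
  ]
}}

```text
time: 10.7
ee_pos: [0.484, -0.0914, 0.0965]
ee_rot: [0.059, 0.998, -0.002, 0.005]
force: [0.9, -0.5, 0.0]
grip_width: 0.0853
```

Call:
{"fn": "apply_moves", "kwargs": {
  "increments": [
    [1,0,0,0,8],
    [1,0,0,0,16],
    [1,0,0,0,24],
    [1,0,0,0,32],
    [1,0,0,0,40],
    [1,0,0,0,48],
    [1,0,0,0,56],
    [1,0,0,0,64],
    [1,0,0,0,72],
    [1,0,0,0,80],
    [1,0,0,0,88],
    [1,0,0,0,90],
    [1,0,0,0,90]
  ]
}}

```text
time: 12.0
ee_pos: [0.4788, -0.0896, 0.0902]
ee_rot: [0.748, 0.664, -0.001, -0.001]
force: [0.3, -0.6, 0.1]
grip_width: 0.0852
```

```bash
python3 -c "
from h import *
go(.48,-.09,-.0275,83.2)
w=grab('wrist','w6'); rect(w,(.4,.56,-.17,-.02,.024,.04),'captop')
rect(w,(.38,.6,-.33,-.15,.046,.06),'wall')
rect(w,(.38,.6,-.33,-.15,.003,.06),'cradle')
"
```

```text
pos [ 0.4788 -0.0896  0.0902] yawx 83.19 F [ 0.3 -0.6  0.1] w 0.0852 t 12.0 q6 -0.24 tilt [ 6.0e-04 -2.2e-03 -1.0e+00]
SHIFT [-0.0004  0.0015  0.1177] TURN -0.01
captop 2646 z 0.0299 rect [479.7 -88.7] [33.5 58. ] 83.0 px [248 192  69  39]
wall 462 z 0.0498 rect [ 489.8 -212.5] [65.9  7.6] 7.3 px [273 337  74  19]
cradle 4132 z 0.0202 rect [ 487.2 -239.2] [109.5  62.3] 8.9 px [248 303 113  61]
```

View pics/w6.png

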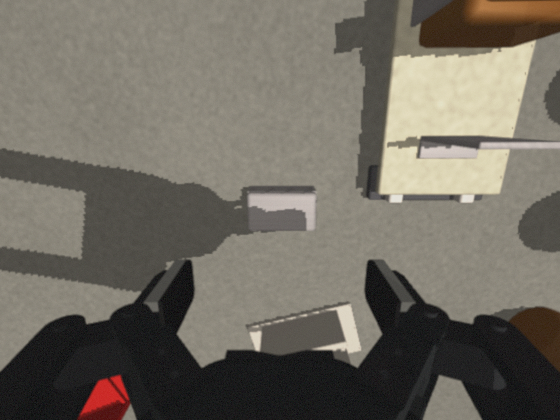

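The cap stands upright at wrist px (281,211): top at z = 0.0299, centre (0.4797, -0.0887), 33.5 x 58 mm, long axis at -7°. Descend over its ends.

Call:
{"fn": "apply_moves", "kwargs": {
  "increments": [
    [1,0,0.001,0.03,0],
    [1,0,0.001,0.06,0],
    [1,0,0.001,0.085,0],
    [1,0,0.001,0.1,0],
    [1,0,0.001,0.11,0],
    [1,0,0.001,0.116,0],
    [0.9,0,0.001,0.119,0],
    [0.8,0,0.001,0.119,0],
    [0.78,0,0.001,0.119,0],
    [0.78,0,0.001,0.119,0]
  ]
}}

```text
time: 13.05
ee_pos: [0.4815, -0.0903, -0.0267]
ee_rot: [0.748, 0.664, 0.0, 0.001]
force: [-0.3, 0.2, -0.2]
grip_width: 0.0666
```

```bash
python3 -c "
from h import *
go(.48,-.089,-.029,83.2)
w=grab('wrist','w7'); crop(w,160,140,400,320,3,'w7c')
st=bot.read_state(); Rm=R.from_quat(st['ee_rot']).as_matrix(); hy=st['grip_width']/2
for z in (.0,.005,.01,.015,.02):
    X=np.array([st['ee_pos']*[1,1,0]+Rm@np.array([sx*.011,s*hy,0])+[0,0,z] for sx in(1,-1) for s in(-1,1)])
    print(z, ((w.proj(X)-[160,140])*3).round(0).tolist())
"
```

```text
pos [ 0.4815 -0.0903 -0.0267] yawx 83.19 F [-0.3  0.2 -0.2] w 0.0666 t 13.05 q6 -0.24 tilt [-4.0e-04  1.7e-03 -1.0e+00]
SHIFT [ 0.0011 -0.0016  0.0023] TURN -0.01
0.0 [[180.0, 309.0], [550.0, 309.0], [186.0, 417.0], [542.0, 417.0]]
0.005 [[174.0, 321.0], [556.0, 320.0], [181.0, 432.0], [548.0, 432.0]]
0.01 [[168.0, 333.0], [562.0, 333.0], [176.0, 447.0], [554.0, 447.0]]
0.015 [[162.0, 346.0], [569.0, 346.0], [170.0, 463.0], [560.0, 463.0]]
0.02 [[155.0, 360.0], [576.0, 360.0], [164.0, 481.0], [567.0, 480.0]]
```

View pics/w7c.png

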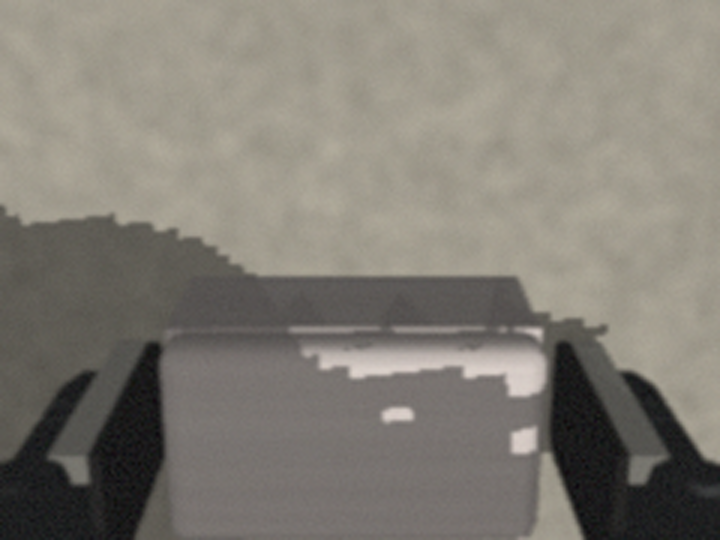

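Tip corners at crop (160,342) and (560,342) project to z ≈ 0.0135 with 66 mm opening, the pads flank both cap ends, and the cradle lip clearance will be fine. Close, then lift.

Call:
{"fn": "apply_moves", "kwargs": {
  "increments": [
    [0.75,0,0,0,0],
    [0.7,0,0,0,0],
    [0.6,0,0,0,0],
    [0.5,0,0,0,0],
    [0.4,0,0,0,0],
    [0.4,0,0,0,0],
    [0.4,0,0,0,0]
  ],
  "newtons": 40
}}

```text
time: 13.8
ee_pos: [0.4813, -0.0902, -0.027]
ee_rot: [0.748, 0.664, 0.0, 0.0]
force: [-0.1, 0.5, 5.6]
grip_width: 0.0571
```

```bash
python3 -c "
from h import *
go(.487,-.240,.071,98.4)
w=grab('wrist','w8');rect(w,(.4,.56,-.17,-.02,.024,.04),'captop')
"
```

```text
pos [ 0.4813 -0.0902 -0.027 ] yawx 83.19 F [-0.1  0.5  5.6] w 0.0571 t 13.8 q6 -0.24 tilt [-2.e-04  9.e-04 -1.e+00]
SHIFT [-0.1481  0.0236 -0.098 ] TURN -15.21
captop 10154 z 0.03 rect [479.8 -88.9] [34.4 85.5] 82.7 px [178 251 203  76]
```

Call:
{"fn": "apply_moves", "kwargs": {
  "increments": [
    [0.4,0,0,-0.01,0],
    [0.4,0,0,-0.03,0],
    [0.4,0,0,-0.06,0],
    [0.4,0,0,-0.09,0],
    [0.4,-0.02,0.003,-0.12,-2],
    [0.4,-0.05,0.008,-0.13,-5],
    [0.4,-0.08,0.013,-0.13,-8],
    [0.4,-0.11,0.018,-0.13,-11],
    [0.4,-0.135,0.022,-0.13,-14],
    [0.4,-0.149,0.023,-0.13,-15.3],
    [0.4,-0.149,0.023,-0.13,-15.3],
    [0.4,-0.149,0.023,-0.13,-15.3]
  ]
}}

```text
time: 15.05
ee_pos: [0.4853, -0.24, 0.1021]
ee_rot: [0.653, 0.757, 0.0, -0.001]
force: [-0.4, 0.6, -1.7]
grip_width: 0.0571
```

```bash
python3 -c "
from h import *
go(.488,-.240,.071,98.5)
w=grab('wrist','w9')
rect(w,(.38,.6,-.33,-.15,.003,.06),'cradle')
rect(w,(.38,.6,-.33,-.15,.045,.06),'wall')
rect(w,(.38,.6,-.33,-.15,.12,.18),'cap')
for n in ('top','scene'):
  c=grab(n,n+'9'); rect(c,(.38,.6,-.33,-.15,.12,.18),n)
"
```

```text
pos [ 0.4853 -0.24    0.1021] yawx 98.42 F [-0.4  0.6 -1.7] w 0.0571 t 15.05 q6 -0.77 tilt [ 1.5e-03 -8.0e-04 -1.0e+00]
SHIFT [-0.0004  0.0027  0.0311] TURN -0.08
cradle 7053 z 0.0067 rect [ 487.1 -239. ] [110.2  59.8] 8.5 px [224 170 118  62]
wall 944 z 0.0518 rect [ 483.3 -214.6] [79.7  6.7] 8.7 px [232 181 103  10]
cap 14087 z 0.1589 rect [ 483.8 -238.8] [85.3 34.7] 8.0 px [168 232 224  98]
top 1 z 0.1595 rect [ 489.3 -232.2] [0. 0.] 0.0 px [364 216   1   1]
scene 122 z 0.1551 rect [ 496.  -247.6] [74.1 28.7] 29.1 px [178 218  22  23]
```

View pics/w9.png

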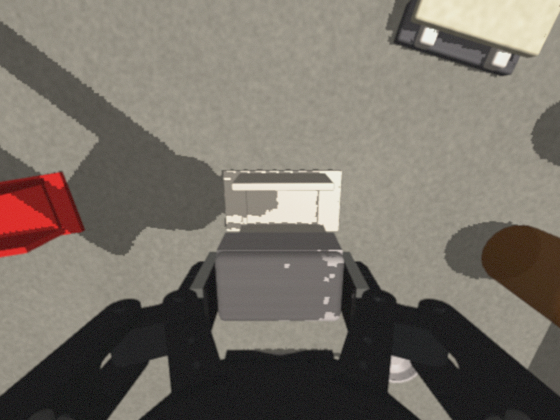

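View pics/scene9.png

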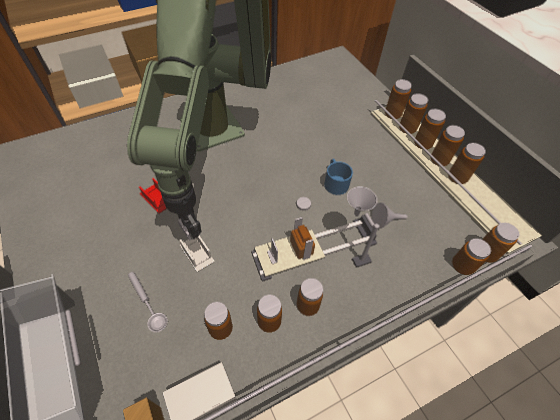

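In the wrist frame the cap is centred 3.3 mm short of the cradle along x (cap 483.8, cradle 487.1 mm). Correcting for the wrist camera's constant bias puts the cradle at (488.7, -240.3), which agrees with the top and scene views. I'll shift, go down to just above the walls and check.

Call:
{"fn": "apply_moves", "kwargs": {
  "increments": [
    [0.4,-0.001,0.0033,0.01,0],
    [0.4,-0.001,0.0033,0.03,0],
    [0.4,-0.001,0.0033,0.05,0],
    [0.4,-0.001,0.0033,0.064,0],
    [0.4,-0.001,0.0033,0.07,0],
    [0.4,-0.001,0.0033,0.07,0],
    [0.4,-0.001,0.0033,0.07,0]
  ]
}}

```text
time: 15.9
ee_pos: [0.4899, -0.2414, 0.033]
ee_rot: [0.653, 0.758, 0.0, 0.001]
force: [0.4, -0.7, -0.6]
grip_width: 0.0574
```

```bash
python3 -c "
from h import *
go(.4887,-.2403,-.0208,98.5)
w=grab('wrist','w10')
rect(w,(.38,.6,-.33,-.15,.003,.06),'cradle')
rect(w,(.38,.6,-.33,-.15,.045,.06),'wall')
rect(w,(.38,.6,-.33,-.15,.08,.095),'cap')
P=w.cloud(); print((P[250:300:10,280]*1000).round(1).tolist())
s=grab('scene','s10'); crop(s,140,170,260,280,6,'s10c')
"
```

```text
pos [ 0.4899 -0.2414  0.033 ] yawx 98.49 F [ 0.4 -0.7 -0.6] w 0.0574 t 15.9 q6 -0.76 tilt [-7.e-04  8.e-04 -1.e+00]
SHIFT [ 0.0013 -0.001   0.0538] TURN -0.01
cradle 8164 z 0.0074 rect [ 486.4 -238. ] [111.   57.7] 8.7 px [198 183 158  77]
wall 1956 z 0.0517 rect [ 483.  -214.7] [80.   6.9] 8.6 px [204 201 145  15]
cap 10224 z 0.0898 rect [ 488.5 -240.3] [85. 35.] 9.3 px [182 247 196  74]
[[486.4, -224.0, 82.2], [486.6, -225.3, 89.6], [487.3, -229.6, 90.5], [488.1, -235.3, 89.1], [488.8, -240.2, 89.4]]
```

View pics/w10.png

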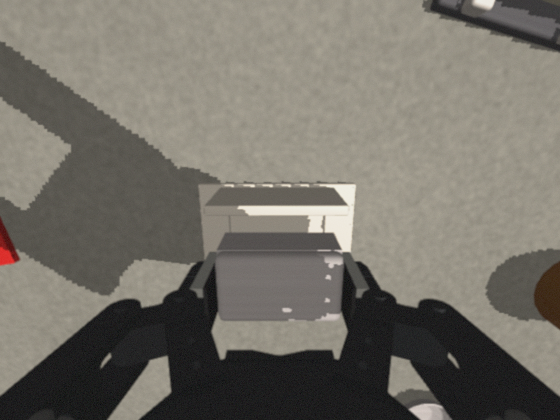

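View pics/s10c.png

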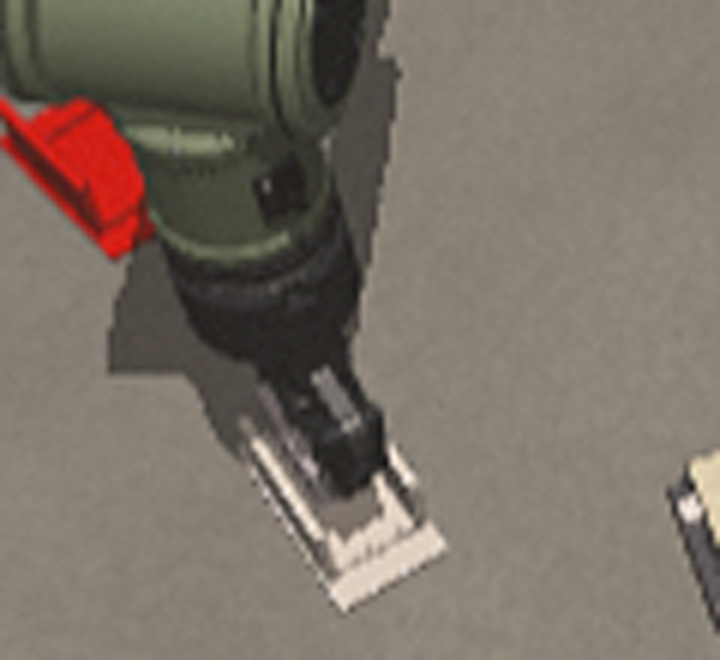

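The wall seen by the wrist puts the cradle centre 1.6 mm from the cap centre along x and 1.2 mm along y, inside the 5 mm play. I'll correct that and lower.

Call:
{"fn": "apply_moves", "kwargs": {
  "increments": [
    [0.4,0.0012,-0.0014,0,0],
    [0.4,0.0012,-0.0014,0.008,0],
    [0.4,0.0012,-0.0014,0.016,0],
    [0.4,0.0012,-0.0014,0.024,0],
    [0.4,0.0012,-0.0014,0.032,0],
    [0.4,0.0012,-0.0014,0.039,0],
    [0.4,0.0012,-0.0014,0.044,0],
    [0.4,0.0012,-0.0014,0.048,0],
    [0.4,0.0012,-0.0014,0.05,0],
    [0.4,0.0012,-0.0014,0.05,0]
  ]
}}

```text
time: 17.0
ee_pos: [0.4876, -0.2401, -0.0178]
ee_rot: [0.653, 0.757, -0.0, -0.0]
force: [-0.1, 0.7, -0.9]
grip_width: 0.0573
```

Call:
{"fn": "apply_moves", "kwargs": {
  "increments": [
    [0.4,0,0,0.001,0],
    [0.4,0,0,0.002,0],
    [0.4,0,0,0.002,0]
  ]
}}

```text
time: 17.3
ee_pos: [0.4878, -0.2402, -0.0194]
ee_rot: [0.653, 0.757, 0.0, 0.0]
force: [-0.9, -0.1, -0.5]
grip_width: 0.0573
```

Call:
{"fn": "apply_moves", "kwargs": {
  "increments": [
    [0.4,0,0,0.0007,0],
    [0.4,0,0,0.0014,0],
    [0.4,0,0,0.0014,0]
  ]
}}

```text
time: 17.6
ee_pos: [0.4877, -0.2402, -0.021]
ee_rot: [0.653, 0.757, -0.0, -0.0]
force: [0.7, 0.2, -0.1]
grip_width: 0.0571
```

```bash
python3 -c "
from h import *
go(.4887,-.2403,-.0208,98.5)
w=grab('wrist','w11')
P=w.cloud(); print((P[250:300:10,280]*1000).round(1).tolist())
"
```

```text
pos [ 0.4877 -0.2402 -0.021 ] yawx 98.49 F [ 0.7  0.2 -0.1] w 0.0571 t 17.6 q6 -0.76 tilt [ 0. -0. -1.]
SHIFT [-0.0003  0.001  -0.0002] TURN -0.01
[[482.6, -211.4, 52.7], [nan, nan, nan], [485.2, -228.6, 36.2], [485.9, -233.7, 35.9], [486.6, -238.1, 36.9]]
```

View pics/w11.png

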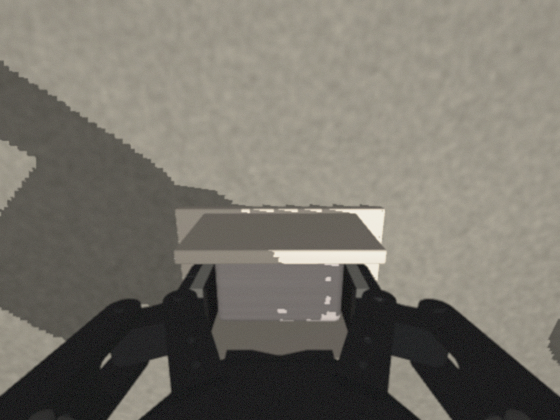

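Cap top reads 36 mm, so its underside is about at the 6 mm floor, but there is no contact force yet. A few more tenths.

Call:
{"fn": "apply_moves", "kwargs": {
  "increments": [
    [0.4,0,0,0.0005,0],
    [0.4,0,0,0.001,0],
    [0.4,0,0,0.001,0]
  ]
}}

```text
time: 17.95
ee_pos: [0.4877, -0.2402, -0.021]
ee_rot: [0.653, 0.758, -0.0, -0.0]
force: [-3.2, 0.9, 5.5]
grip_width: 0.0571
```

Contact: 5.5 N and no further travel, with z matching the floor. Release gently and rise.

Call:
{"fn": "apply_moves", "kwargs": {
  "increments": [
    [0.72,0,0,0,0],
    [0.75,0,0,0,0],
    [0.8,0,0,0,0],
    [0.8,0,0,0,0],
    [0.8,0,0,-0.01,0],
    [0.8,0,0,-0.03,0],
    [0.8,0,0,-0.06,0],
    [0.8,0,0,-0.1,0],
    [0.8,0,0,-0.14,0],
    [0.8,0,0,-0.18,0],
    [0.8,0,0,-0.18,0]
  ]
}}

```text
time: 19.05
ee_pos: [0.4922, -0.2432, 0.1663]
ee_rot: [0.653, 0.758, 0.001, 0.008]
force: [1.0, -0.3, -0.2]
grip_width: 0.0681
```

```bash
python3 -c "
from h import *
go(.605,-.10,.17,83.2)
w=grab('wrist','w12'); rect(w,(.4,.58,-.3,-.18,.03,.042),'captop'); rect(w,(.38,.6,-.33,-.15,.003,.06),'cradle')
"
```

```text
pos [ 0.4922 -0.2432  0.1663] yawx 98.49 F [ 1.  -0.3 -0.2] w 0.0681 t 19.05 q6 -0.76 tilt [-0.0105  0.011  -0.9999]
SHIFT [ 0.125   0.1327 -0.0035] TURN 15.29
captop 1703 z 0.0359 rect [ 486.6 -239. ] [57.9 33.6] 8.3 px [247 171  55  32]
cradle 5648 z 0.0351 rect [ 487.2 -239.6] [110.2  60.6] 8.6 px [226 155  98  63]
```

View pics/w12.png

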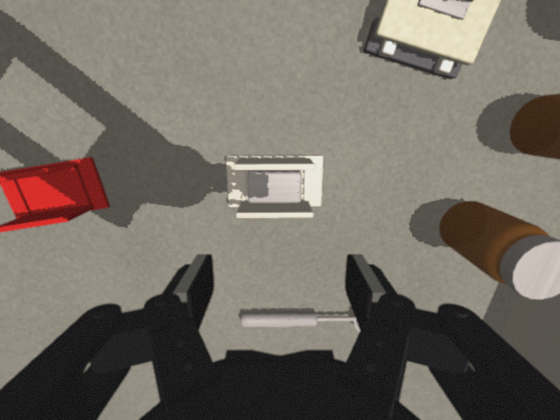

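The cap lies flat and centred in the white cradle at wrist px (275,187): top at 35.9 mm = 6 + 30, 57.9 x 33.6 mm, yaw matching. Before pushing I'll work out how far the knuckles and camera protrude, to keep clear of the funnel.

```bash
python3 -c "
from h import *
w=load('w2.npz'); P=w.cloud().reshape(-1,3)
Rm=R.from_quat([.059,.9983,0,0]).as_matrix(); q=(P-[.6251,.0398,.1075])@Rm
q=q[(P[:,2]>.14)&(np.abs(q[:,0])<.07)&(np.abs(q[:,1])<.12)]
for a in np.arange(.02,.17,.01):
  m=(-q[:,2]>=a)&(-q[:,2]<a+.01)
  if m.sum(): print(round(a-.031,3),'above tip: n',m.sum(),'y',q[m,1].min().round(3),q[m,1].max().round(3),'x',q[m,0].min().round(3),q[m,0].max().round(3))
go(.605,-.115,.15,173.2)
t=grab('top','top12'); rect(t,(.5,.75,-.12,.0,.09,.11),'tab'); crop(t,130,110,330,230,4,'t12c')
"
```

```text
-0.001 above tip: n 279 y -0.02 0.022 x -0.01 0.013
0.009 above tip: n 622 y -0.021 0.023 x -0.01 0.013
0.019 above tip: n 731 y -0.021 0.023 x -0.009 0.013
0.029 above tip: n 941 y -0.024 0.023 x -0.01 0.014
0.039 above tip: n 1912 y -0.041 0.041 x -0.007 0.016
0.049 above tip: n 6427 y -0.047 0.047 x -0.012 0.016
0.059 above tip: n 5236 y -0.052 0.054 x -0.012 0.019
0.069 above tip: n 11060 y -0.059 0.059 x -0.012 0.02
0.079 above tip: n 14200 y -0.064 0.065 x -0.004 0.02
0.089 above tip: n 9226 y -0.063 0.065 x 0.008 0.023
0.099 above tip: n 286 y -0.018 0.02 x 0.02 0.022
pos [ 0.4904 -0.242   0.163 ] yawx 98.49 F [-0.3 -0.4 -0.6] w 0.0684 t 19.1 q6 -0.76 tilt [-0.0066  0.0069 -1.    ]
SHIFT [0.1088 0.132  0.0132] TURN -74.71
tab 31 z 0.1022 rect [615.1 -46.8] [ 2.5 43.8] 84.8 px [278 170   2  19]
```

View pics/t12c.png

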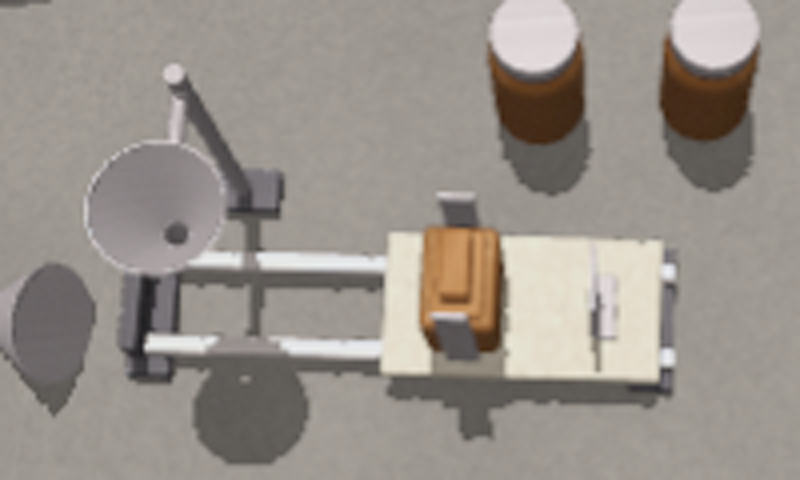

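Tab rear face is at about (0.6146, -0.047). With yaw 173° the wrist camera sticks out to the base side, clear of the funnel; the knuckles then stay about 36 mm from the funnel axis at z ≈ 0.15. I'll move behind the tab while shutting the fingers.

```bash
python3 -c "
from h import *
go(.6092,-.0915,.163,173.2)
"
```

```text
pos [ 0.4887 -0.2408  0.1603] yawx 98.49 F [-0.2  0.1 -1.3] w 0.0684 t 19.15 q6 -0.76 tilt [-0.0029  0.003  -1.    ]
SHIFT [ 0.1299  0.1412 -0.0027] TURN -74.71
```

Call:
{"fn": "apply_moves", "kwargs": {
  "increments": [
    [0.6,0.01,0.01,-0.01,-8],
    [0.4,0.03,0.03,-0.02,-16],
    [0.2,0.05,0.055,-0.02,-24],
    [0,0.07,0.08,-0.02,-32],
    [0,0.09,0.1,-0.02,-40],
    [0,0.11,0.12,-0.02,-48],
    [0,0.125,0.135,-0.02,-56],
    [0,0.13,0.141,-0.02,-64],
    [0,0.13,0.141,-0.02,-72],
    [0,0.13,0.141,-0.02,-74.7],
    [0,0.13,0.141,-0.02,-74.7],
    [0,0.13,0.141,-0.02,-74.7],
    [0,0.13,0.141,-0.02,-74.7]
  ]
}}

```text
time: 20.45
ee_pos: [0.6074, -0.0907, 0.1772]
ee_rot: [0.06, 0.998, 0.0, -0.001]
force: [-0.4, -0.0, -0.5]
grip_width: 0.0002
```

```bash
python3 -c "
from h import *
go(.6092,-.0915,.040,173.2)
"
```

```text
pos [ 0.6074 -0.0907  0.1772] yawx 173.14 F [-0.4 -0.  -0.5] w 0.0002 t 20.45 q6 -1.74 tilt [ 1.7e-03  3.0e-04 -1.0e+00]
SHIFT [-0.0021 -0.0006  0.1372] TURN -0.06
```

Call:
{"fn": "apply_moves", "kwargs": {
  "increments": [
    [0,-0.002,0,0.03,0],
    [0,-0.002,0,0.06,0],
    [0,-0.002,0,0.09,0],
    [0,-0.002,0,0.115,0],
    [0,-0.002,0,0.13,0],
    [0,-0.002,0,0.137,0],
    [0,-0.002,0,0.137,0],
    [0,-0.002,0,0.137,0]
  ]
}}

```text
time: 21.25
ee_pos: [0.6112, -0.0914, 0.0424]
ee_rot: [0.059, 0.998, -0.0, 0.001]
force: [0.3, 0.9, -0.7]
grip_width: -0.0002
```

```bash
python3 -c "
from h import *
go(.6138,-.0530,.040,173.2)
w=grab('wrist','w13'); s=grab('scene','s13'); crop(s,200,160,400,300,4,'s13c')
rect(w,(.5,.75,-.07,.0,.09,.11),'tab')
"
```

```text
pos [ 0.6112 -0.0914  0.0424] yawx 173.18 F [ 0.3  0.9 -0.7] w -0.0002 t 21.25 q6 -1.74 tilt [-2.4e-03 -4.0e-04 -1.0e+00]
SHIFT [0.002  0.0384 0.0024] TURN -0.02
tab 1200 z 0.1005 rect [607.3 -43.5] [ 4.4 33.7] 83.2 px [371 234  24  74]
```

View pics/w13.png

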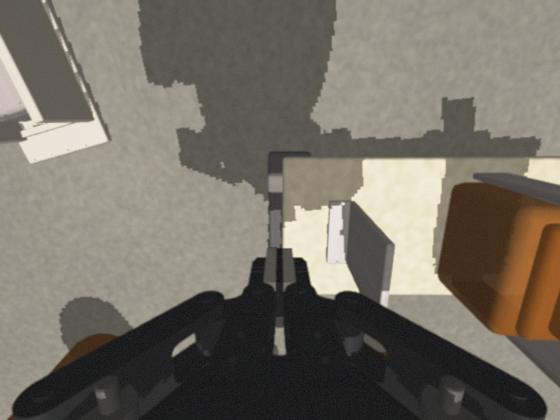

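View pics/s13c.png

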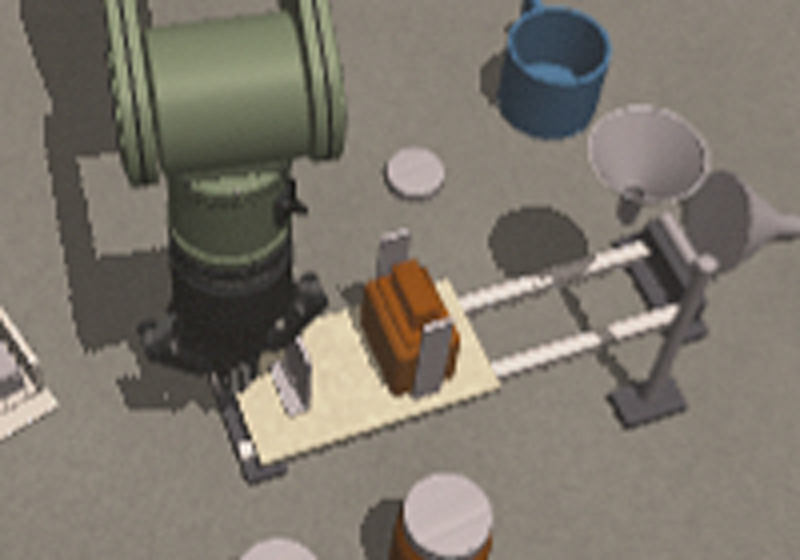

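```bash
python3 -c "
from h import *
w=load('w13.npz'); P=w.cloud(); I=w.p.reshape(-1,3); P=P.reshape(-1,3)
Rm=R.from_quat([.059,.9983,0,0]).as_matrix(); q=(P-[.6112,-.0914,.0424])@Rm
m0=(I.max(1)<60)&(P[:,2]>.05)&(np.abs(q[:,0])<.06)&(np.abs(q[:,1])<.12)
q=q[m0];z=P[m0,2]
for a in np.arange(.05,.2,.01):
  m=(z>=a)&(z<a+.01)
  if m.sum()>5: print(round(a,3),m.sum(),'y',np.percentile(q[m,1],[1,99]).round(3),'x',np.percentile(q[m,0],[1,99]).round(3))
"
```

```text
0.05 8 y [0.107 0.108] x [-0.021 -0.017]
0.06 31 y [0.107 0.108] x [-0.022 -0.012]
0.07 102 y [-0.01   0.108] x [-0.022  0.013]
0.08 318 y [-0.012  0.108] x [-0.022  0.013]
0.09 355 y [-0.012  0.013] x [0.008 0.013]
0.1 368 y [-0.012  0.013] x [-0.006  0.013]
0.11 1181 y [-0.024  0.025] x [-0.005  0.016]
0.12 5128 y [-0.035  0.037] x [-0.007  0.015]
0.13 4571 y [-0.043  0.044] x [-0.007  0.019]
0.14 9654 y [-0.05   0.051] x [-0.006  0.019]
0.15 13070 y [-0.057  0.058] x [0.001 0.019]
0.16 11365 y [-0.059  0.06 ] x [0.006 0.022]
0.17 1767 y [-0.018  0.019] x [0.019 0.023]
```

Near the tab the fingers are ±13 mm along the rail, and at z ≈ 0.16 the knuckles reach ±60 mm, about 40 mm from the funnel axis at the end of travel, so it is clear. Push.

Call:
{"fn": "apply_moves", "kwargs": {
  "increments": [
    [0,0,0.01,0.002,0],
    [0,0,0.02,0.002,0],
    [0,0,0.027,0.002,0],
    [0,0,0.031,0.002,0],
    [0,0,0.035,0.002,0],
    [0,0,0.04,0.002,0],
    [0,0,0.046,0.002,0],
    [0,0,0.053,0.002,0],
    [0,0,0.06,0.002,0],
    [0,0,0.07,0.002,0],
    [0,0,0.08,0.002,0],
    [0,0,0.09,0.002,0],
    [0,0,0.1,0.002,0],
    [0,0,0.11,0.002,0],
    [0,0,0.12,0.002,0]
  ]
}}

```text
time: 22.85
ee_pos: [0.6244, 0.0291, 0.0391]
ee_rot: [0.059, 0.998, 0.0, 0.0]
force: [-1.9, -3.1, 3.1]
grip_width: -0.0003
```

```bash
python3 -c "
from h import *
go(.6338,.0985,.040,173.2)
w=grab('wrist','w14'); s=grab('scene','s14'); crop(s,200,160,400,300,4,'s14c')
rect(w,(.5,.75,-.07,.13,.09,.11),'tab')
"
```

```text
pos [0.6244 0.0291 0.0391] yawx 173.2 F [-1.9 -3.1  3.1] w -0.0003 t 22.85 q6 -1.54 tilt [-1.e-04  0.e+00 -1.e+00]
SHIFT [-0.0011  0.07   -0.0009] TURN -0.0
tab 9212 z 0.099 rect [632.  116.6] [79.3 26.8] 0.0 px [435 200 109 177]
```

View pics/s14c.png

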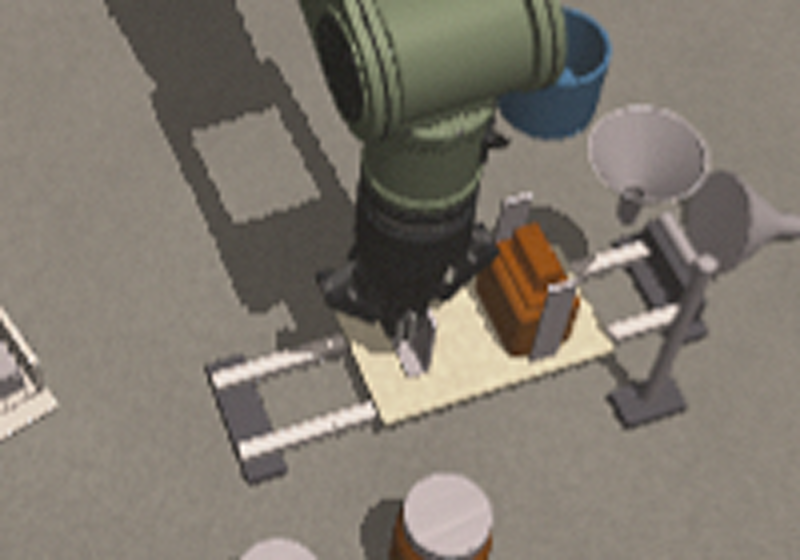

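View pics/w14.png

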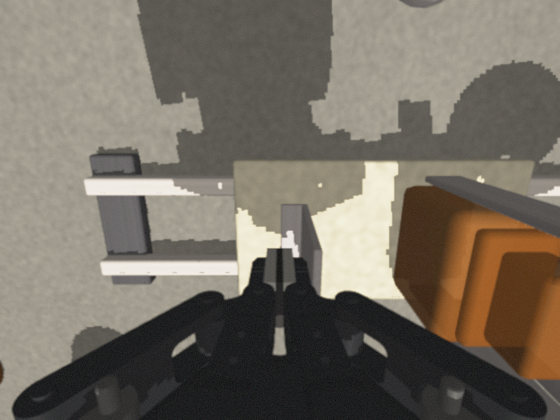

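```bash
python3 -c "
from h import *
from h import load
s=load('s14.npz'); P=s.cloud().reshape(-1,3); q=(P-[.6244,.0291,0])@R.from_euler('z',-6.8,degrees=True).as_matrix()
for a in np.arange(.13,.4,.02):
  m=(P[:,2]>=a)&(P[:,2]<a+.02)&(np.abs(q[:,0])<.12)&(np.abs(q[:,1])<.125)
  if m.sum()>3: print(round(a,3),m.sum(),'railx',np.percentile(q[m,0],[0,99]).round(3),'raily',np.percentile(q[m,1],[0,99,100]).round(3))
t=grab('top','t14'); rect(t,(.5,.85,.1,.35,.19,.215),'funnel top')
P=t.cloud().reshape(-1,3); m=(P[:,2]>.17)&(P[:,2]<.212)&(P[:,1]>.12)&(P[:,1]<.3)&(P[:,0]>.55)&(P[:,0]<.75); print('funnel pts ext',P[m].min(0).round(3),P[m].max(0).round(3))
"
```

```text
0.13 138 railx [-0.041  0.04 ] raily [-0.05   0.112  0.113]
0.15 179 railx [-0.011  0.02 ] raily [-0.061  0.061  0.062]
0.17 63 railx [-0.007  0.021] raily [-0.048  0.049  0.049]
0.19 70 railx [-0.004  0.038] raily [-0.037  0.028  0.031]
0.21 122 railx [-0.005  0.038] raily [-0.037  0.026  0.028]
0.23 196 railx [-0.016  0.038] raily [-0.037  0.028  0.029]
0.25 95 railx [-0.007  0.037] raily [-0.036  0.025  0.028]
0.27 174 railx [-0.021  0.037] raily [-0.036  0.03   0.034]
0.29 164 railx [-0.011  0.035] raily [-0.034  0.036  0.041]
0.31 167 railx [0.002 0.035] raily [-0.033  0.038  0.039]
0.33 173 railx [0.008 0.037] raily [-0.055  0.029  0.03 ]
0.35 99 railx [-0.047  0.039] raily [-0.058  0.049  0.056]
0.37 355 railx [-0.091  0.042] raily [-0.059  0.055  0.057]
0.39 715 railx [-0.118  0.042] raily [-0.059  0.055  0.058]
funnel top 475 z 0.1995 rect [646. 199.] [77.1 77.1] 82.9 px [151 145  35  33]
funnel pts ext [0.606 0.161 0.17 ] [0.734 0.238 0.208]
```

View pics/t14.png

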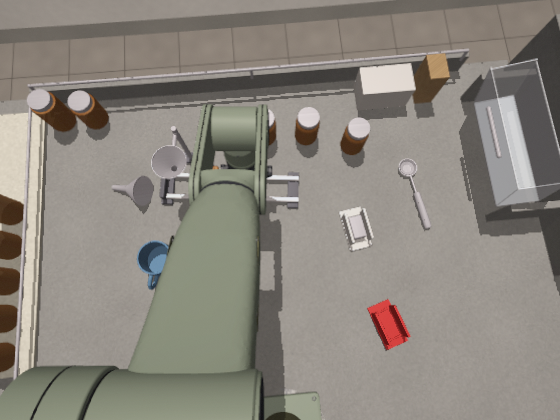

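Clear: below z = 0.21 the tool reaches at most 62 mm ahead (at z ≈ 0.15), and the funnel axis ends up 100 mm ahead. Continue, slowly at the end.

Call:
{"fn": "apply_moves", "kwargs": {
  "increments": [
    [0,-0.001,0.01,0,0],
    [0,-0.001,0.02,0,0],
    [0,-0.001,0.03,0,0],
    [0,-0.001,0.04,0,0],
    [0,-0.001,0.048,0,0],
    [0,-0.001,0.054,0,0],
    [0,-0.001,0.058,0,0],
    [0,-0.001,0.06,0,0],
    [0,-0.001,0.06,0,0]
  ]
}}

```text
time: 23.9
ee_pos: [0.6332, 0.0884, 0.0395]
ee_rot: [0.059, 0.998, 0.001, 0.001]
force: [0.4, 0.8, 0.4]
grip_width: -0.0
```

Call:
{"fn": "apply_moves", "kwargs": {
  "increments": [
    [0,0,0.002,0,0],
    [0,0,0.004,0,0],
    [0,0,0.006,0,0],
    [0,0,0.006,0,0]
  ]
}}

```text
time: 24.3
ee_pos: [0.6339, 0.0937, 0.0396]
ee_rot: [0.059, 0.998, 0.0, 0.001]
force: [1.1, -0.3, -0.1]
grip_width: 0.0002
```

Call:
{"fn": "apply_moves", "kwargs": {
  "increments": [
    [0,0,0.002,0,0],
    [0,0,0.004,0,0],
    [0,0,0.004,0,0]
  ]
}}

```text
time: 24.6
ee_pos: [0.634, 0.0979, 0.0394]
ee_rot: [0.059, 0.998, 0.0, 0.0]
force: [0.3, -1.4, 1.0]
grip_width: -0.0003
```

```bash
python3 -c "
from h import *
go(.6338,.0985,.040,173.2)
w=grab('wrist','w15'); s=grab('scene','s15'); crop(s,200,160,400,300,4,'s15c')
"
```

```text
pos [0.634  0.0979 0.0394] yawx 173.19 F [ 0.3 -1.4  1. ] w -0.0003 t 24.6 q6 -1.43 tilt [-9.e-04  6.e-04 -1.e+00]
SHIFT [ 0.0002  0.0006 -0.0006] TURN -0.01
```

View pics/s15c.png

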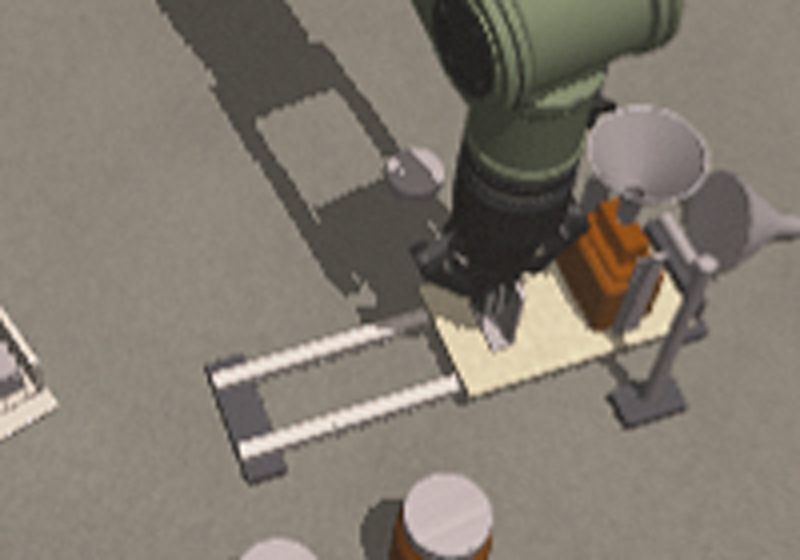

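View pics/w15.png

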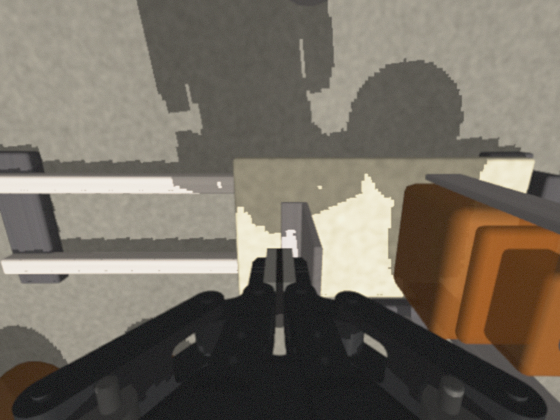

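Nearly home: the neck is at the spout and the plate is close to the stop. The tab is still at wrist px (300,240), just ahead of the fingers. Small steps until the force jumps.

Call:
{"fn": "apply_moves", "kwargs": {
  "increments": [
    [0,0,0.001,0,0],
    [0,0,0.002,0,0],
    [0,0,0.002,0,0]
  ]
}}

```text
time: 25.0
ee_pos: [0.6333, 0.0982, 0.0391]
ee_rot: [0.059, 0.998, -0.001, -0.0]
force: [-0.7, -5.4, 2.0]
grip_width: -0.0002
```

Call:
{"fn": "apply_moves", "kwargs": {
  "increments": [
    [0,0,0.001,0,0],
    [0,0,0.002,0,0],
    [0,0,0.002,0,0]
  ]
}}

```text
time: 25.3
ee_pos: [0.6333, 0.0982, 0.0391]
ee_rot: [0.059, 0.998, -0.003, -0.001]
force: [-2.1, -10.3, 3.3]
grip_width: -0.0001
```

The tool stopped at y = 0.0982 (predicted 0.098) and the force is rising with no travel, so it is on the stop. One more light press, then back off and check.

Call:
{"fn": "apply_moves", "kwargs": {
  "increments": [
    [0,0,0.001,0,0],
    [0,0,0.002,0,0],
    [0,0,0.002,0,0]
  ]
}}

```text
time: 25.6
ee_pos: [0.6333, 0.098, 0.0391]
ee_rot: [0.059, 0.998, -0.004, -0.001]
force: [-3.5, -15.3, 3.8]
grip_width: 0.0
```

Call:
{"fn": "apply_moves", "kwargs": {
  "increments": [
    [0,0,-0.006,0,0],
    [0,0,-0.02,0,0],
    [0,0,-0.04,0,0],
    [0,0,-0.06,0,0],
    [0,0,-0.08,-0.03,0],
    [0,0,-0.1,-0.07,0],
    [0,0,-0.13,-0.11,0],
    [0,0,-0.17,-0.15,0],
    [0,0,-0.21,-0.18,0],
    [0,0,-0.25,-0.2,0],
    [0,0,-0.29,-0.2,0],
    [0,0,-0.33,-0.2,0],
    [0,0,-0.37,-0.2,0],
    [0,0,-0.41,-0.2,0],
    [0,0,-0.41,-0.2,0],
    [0,0,-0.41,-0.2,0]
  ]
}}

```text
time: 27.2
ee_pos: [0.585, -0.3041, 0.2383]
ee_rot: [0.06, 0.998, 0.001, -0.0]
force: [-0.3, 0.3, -1.2]
grip_width: 0.0003
```

```bash
python3 -c "
from h import *
go(.6338,.0985,.040,173.2)
t=grab('top','t16'); s=grab('scene','s16'); crop(s,170,130,400,300,3,'s16c'); crop(t,140,120,390,270,3,'t16c')
for n,c in(('top',t),('scene',s)):
  rect(c,(.5,.75,-.0,.16,.094,.11),n+' tab'); rect(c,(.5,.75,-.05,.3,.025,.045),n+' plate'); rect(c,(.4,.58,-.3,-.18,.03,.042),n+' cap')
rect(t,(.5,.75,.16,.24,.116,.13),'neck')
"
```

```text
pos [ 0.585  -0.3041  0.2383] yawx 173.08 F [-0.3  0.3 -1.2] w 0.0003 t 27.2 q6 -2.06 tilt [ 8.0e-04  1.8e-03 -1.0e+00]
SHIFT [-2.000e-04  4.052e-01  1.991e-01] TURN -0.12
top tab 36 z 0.1014 rect [634.1 114.8] [ 4. 44.] 82.7 px [213 169   3  18]
top plate 1743 z 0.0328 rect [641.2 167.7] [197.   98.7] 83.3 px [159 167  77  37]
top cap 19 z 0.0358 rect [ 511.  -225.4] [ 8.9 18. ] 52.4 px [349 216   5   7]
scene tab 31 z 0.1011 rect [635.7 112.6] [ 5.  42.9] 82.4 px [324 223   7  13]
scene plate 1213 z 0.0326 rect [640.  165.4] [196.3 101.1] 83.3 px [305 215  68  45]
scene cap 209 z 0.0356 rect [ 489.4 -240.5] [58.3 33.5] 9.1 px [186 239  19  20]
neck 70 z 0.124 rect [632.1 195.5] [17.4 29.2] 36.0 px [173 172  10  11]
```

View pics/t16c.png

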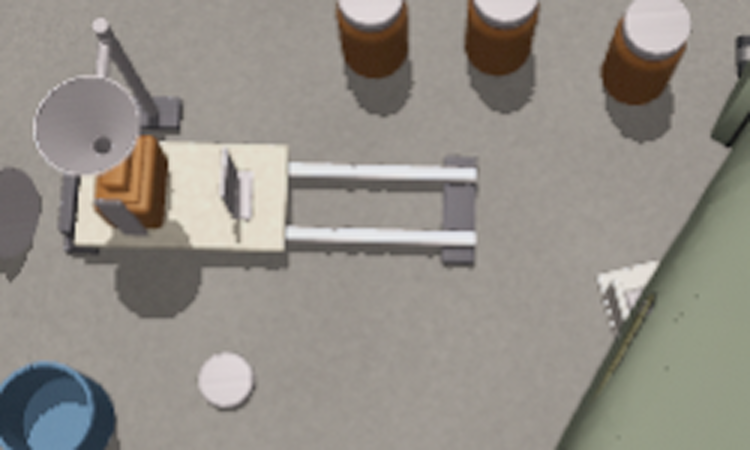

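View pics/s16c.png

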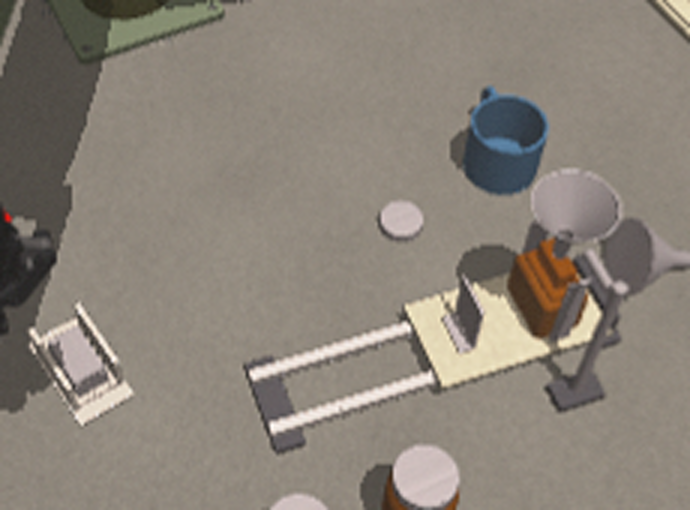

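The tab moved 162.7 mm by the top view and 159.0 mm by the scene view; fully home is 160. The plate is against the stop with the open neck under the spout, and the cap is in the white cradle at scene crop (77,355) with its top at 35.6 mm. The robot touches nothing, so I'm handing in.

```bash
python3 -c "
from h import *
print(bot.finish_job()); print(bot.read_state()['time'])"
```

```text
the job is handed in; nothing more can be done
None
the job is handed in; nothing more can be done
```

The job is done and handed in at about 27 s of the 72 s allowed; no verdict is reported.

- **Cap:** I lifted it off the jar by its long sides and stood it upright on the bare worktop. I then took it again by its two ends and lowered it into the white cradle until it touched the floor (5.5 N) before letting go. My last check has its top at 35.6–35.9 mm, where 36 is expected, and it sits centred and level.
- **Carrier:** I pushed it by the tab until it stopped moving and the force rose to about 15 N. The tab moved 162.7 mm by the top camera and 159.0 mm by the scene camera, against 160 mm for fully home. The open neck stands under the spout, and the robot ended clear of everything.
- **Bystanders:** The last pictures show the cup, round cap, spare funnel and nearby jars where they were. I did not measure them, and I never went near the red cradle.

**What disagreed:**
- **Finger length:** the real fingertips sit about 31 mm (shut) to 50 mm (open) short of the reported tool point. My first grasp therefore closed above the cap without touching it. I measured the offset in the pictures and allowed for it afterwards.
- **Cameras:** the wrist camera and the two fixed cameras differed by 1–3 mm.
- **Last top picture:** the arm partly hid the cradle, so the final cap check comes from the scene camera and an earlier wrist picture.

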